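# Fit the missing batteries in a light bar and hold its reset

### The job

The under-cabinet light bar has only two of its four batteries: put the two spare cells into the pockets that are empty, each fully seated with its plus end toward the control head as the others are, and leave the fitted ones where they are. Then take the pencil, put its tip through the small hole in the head and press the recessed reset button in. Finish while still gripping the pencil and holding the button down; do not force it and do not disturb the things around.

Things in the scene. Friction and masses are not known exactly. Their poses are not given: they have to be found in the camera images.
- light_bar: White under-cabinet light bar, fixed, lying face down with its battery door off; 70 mm wide (x), y -142 to +182 mm, z up. Origin on the table under the middle of the battery bay; -x side faces the robot. Open deck 24 mm high with four pockets in a row along y, 59 mm apart. Control head (62 mm of y, 51 mm high, reset hole in its -x side) at the +y end, end cap 50 mm high at the -y end.
- reset_button (a joint): Spring button inside the reset hole, metres pressed: 0 out, 0.005 fully in (moves along the bar's +x). The spring needs 0.6 N to start and 2.1 N fully in, then the button sits on a hard stop; the spring pushes the button out again when let go.
- battery_door: Bystander: loose white battery door of the bar, an inverted tray 66 x 234 x 25 mm lying behind the bar. Leave it alone. Origin under its centre.
- cup: Bystander: small white cup, 58 mm wide, 82 mm with handle, 50 mm high. Leave it alone. Origin under its centre.
- salt_dish: Bystander: white ramekin, 70 mm across, 36 mm high. Leave it alone. Origin under its centre.
- pencil: Red hexagonal pencil, 142 mm long, 8 mm thick, 12 g, lying on the table left of the bar; origin under its middle (on the table as it lies), its +y axis points to the sharpened tip, its z up. It starts pointing within 0.7 rad of the robot's +x.
- pencil_tip (a point): The sharpened tip of the pencil, on its axis, 71 mm from its middle and 3.5 mm above its underside. The fine point gives under load: it sinks 2 to 3 mm into the button before that is fully in, so push on by that much, or until the force passes about 4 N.
- reset_hole (a point): Centre of the mouth of the reset hole, in the -x side of the control head, 30 mm above the table. Axes as the light bar's: the hole runs level along +x, round, 14 mm wide, with a grey rim 1.2 mm proud; the orange button's face lies 14 mm inside the mouth and goes 5 mm deeper.
- pocket0 (a point): Battery pocket 0 (0 farthest from the head, 3 next to it): middle of a seated cell, 34.5 mm above the table, 10.5 above the deck. Axes as the bar's; cell along y, plus end to +y. 45-degree saddles 26 mm wide under the cell's last 7 mm at either end centre it; partitions 20 mm wide and 55 mm apart, topping 5.5 mm above the cell's axis, bound it.
- pocket1 (a point): Battery pocket 1 (0 farthest from the head, 3 next to it): middle of a seated cell, 34.5 mm above the table, 10.5 above the deck. Axes as the bar's; cell along y, plus end to +y. 45-degree saddles 26 mm wide under the cell's last 7 mm at either end centre it; partitions 20 mm wide and 55 mm apart, topping 5.5 mm above the cell's axis, bound it.
- pocket2 (a point): Battery pocket 2 (0 farthest from the head, 3 next to it): middle of a seated cell, 34.5 mm above the table, 10.5 above the deck. Axes as the bar's; cell along y, plus end to +y. 45-degree saddles 26 mm wide under the cell's last 7 mm at either end centre it; partitions 20 mm wide and 55 mm apart, topping 5.5 mm above the cell's axis, bound it.
- pocket3 (a point): Battery pocket 3 (0 farthest from the head, 3 next to it): middle of a seated cell, 34.5 mm above the table, 10.5 above the deck. Axes as the bar's; cell along y, plus end to +y. 45-degree saddles 26 mm wide under the cell's last 7 mm at either end centre it; partitions 20 mm wide and 55 mm apart, topping 5.5 mm above the cell's axis, bound it.
- cell_a: Cell already in the bar, in any one of the pockets: AA battery, 15 mm in diameter, 50 mm long, 23 g, green with the plus stud at one end and yellow at the minus end. Origin at the centre of the minus end; its z axis runs along the cell to the plus end.
- cell_a_mid (a point): Middle of that cell, on its axis, 25 mm from either end.
- cell_a_plus (a point): Centre of that cell's plus end.
- cell_b: The other cell already in the bar: AA battery, 15 mm in diameter, 50 mm long, 23 g, green with the plus stud at one end and yellow at the minus end. Origin at the centre of the minus end; its z axis runs along the cell to the plus end.
- cell_b_mid (a point): Middle of that cell, on its axis, 25 mm from either end.
- cell_b_plus (a point): Centre of that cell's plus end.
- spare_a: Spare cell lying on the table in front of the bar, to the right: AA battery, 15 mm in diameter, 50 mm long, 23 g, green with the plus stud at one end and yellow at the minus end. Origin at the centre of the minus end; its z axis runs along the cell to the plus end. It starts with the plus end to the robot's left (+y) within 0.6 rad.
- spare_a_mid (a point): Middle of that cell, on its axis, 25 mm from either end.
- spare_a_plus (a point): Centre of that cell's plus end.
- spare_b: Spare cell lying on the table in front of the bar, to the left: AA battery, 15 mm in diameter, 50 mm long, 23 g, green with the plus stud at one end and yellow at the minus end. Origin at the centre of the minus end; its z axis runs along the cell to the plus end. It starts with the plus end to the robot's left (+y) within 0.6 rad.
- spare_b_mid (a point): Middle of that cell, on its axis, 25 mm from either end.
- spare_b_plus (a point): Centre of that cell's plus end.

How it is judged:
On the way, in this order (a step that is already met when the one before it is completed fails the run):
1. both spare cells lie seated in the empty pockets, plus ends toward the head, and are let go (((distance between spare_a_mid and pocket0 below 0.005 m and y of spare_a_plus in the frame of pocket0 above 0.018 m) or (distance between spare_a_mid and pocket1 below 0.005 m and y of spare_a_plus in the frame of pocket1 above 0.018 m) or (distance between spare_a_mid and pocket2 below 0.005 m and y of spare_a_plus in the frame of pocket2 above 0.018 m) or (distance between spare_a_mid and pocket3 below 0.005 m and y of spare_a_plus in the frame of pocket3 above 0.018 m)) and ((distance between spare_b_mid and pocket0 below 0.005 m and y of spare_b_plus in the frame of pocket0 above 0.018 m) or (distance between spare_b_mid and pocket1 below 0.005 m and y of spare_b_plus in the frame of pocket1 above 0.018 m) or (distance between spare_b_mid and pocket2 below 0.005 m and y of spare_b_plus in the frame of pocket2 above 0.018 m) or (distance between spare_b_mid and pocket3 below 0.005 m and y of spare_b_plus in the frame of pocket3 above 0.018 m)) and distance of each of cell_a_mid, cell_b_mid from where it was at the start of the episode below 0.006 m and contact force between the fingers and spare_a below 0.1 N and contact force between the fingers and spare_b below 0.1 N), for 0.2 s.
2. the gripped pencil, through the hole, presses the reset button in (value of joint reset_button above 0.003 m and contact force between pencil and light_bar above 0.5 N and x of pencil_tip in the frame of reset_hole above 0.013 m and distance between pencil_tip and reset_hole below 0.028 m and contact force between the fingers and pencil above 3 N and height (world z) of pencil above 0.015 m), for 0.3 s.
At the end, for the whole second after the job is handed in: Spares within 5 mm of pocket seats, plus ends toward the head; fitted cells moved under 6 mm; fingers off all spares. The gripped pencil, off the table, tip over 13 mm inside the hole, presses with over 0.5 N; the button stays in by over 3 of its 5 mm through the last second (all of step 1 and all of step 2); the arm keeps its last pose, push and grip.
It fails at once if a fitted cell is pulled out of its pocket or knocked (moved over 10 mm) (distance of any of cell_a_mid, cell_b_mid from where it was at the start of the episode above 0.01 m).
It fails at once if a bystander is disturbed (battery door, cup or salt dish moved over 15 mm) (distance of any of battery_door, cup, salt_dish from where it was at the start of the episode above 0.015 m).
It fails at once if the pencil is forced against the bar (over 25 N) (contact force between pencil and light_bar above 25 N).
It also fails if it takes over 54 s, if anything falls off the work surface, if the arm or the gripper's body presses on something with over 40 N, if the wrist force passes 120 N, or if a joint passes its speed limit or range.

### The arm

A 7-joint arm with a two-finger parallel gripper is mounted at the origin on a cart in front of the work surface, level with it; the furniture and walls round the work are solid. World frame = base frame: x ahead of the robot, y to its left, z up, the work surface at z = 0. Lengths are in m, angles in rad, forces in N, time in s.
With the tool pointing down it reaches from about 0.425 to 0.925 m from the base axis. Payload 6.8 kg.
Tool frame: the origin (TCP) lies midway between the tips of the shut fingers; the grasp point (between the pads) lies 19 mm behind it (manip.pinch_z is the z of the grasp point in the tool frame, in m); z points along the fingers, y is the line along which they close (so a half turn about z gives the same grasp; the last joint's range is limited). The gripper opens to 88 mm and grips with 3 to 60 N. Pads are 20 mm wide; open, the fingers measure 115 mm over their backs; the gripper's body (75 mm by 178 mm) begins 61 mm behind the grasp point.
Start: joints at [-1.392, 0.477, 0.022, 1.555, -0.011, 1.109, -0.083], TCP at [0.191, 0.647, 0.195] pointing down, gripper open.
Joint ranges: [-2.96, 2.96], [-0.34, 2.1], [-1.41, 1.46], [0.24, 2.44], [-1.37, 4.51], [0.17, 1.92], [-2.96, 2.96]. Speed limits (rad/s): [2.39, 2.39, 3.14, 3.14, 3.14, 3.14, 3.14].

### API

Orientations are given as a rotation vector (axis times angle).
In Python, from cell import manip gives the robot as it stands. The module is installed in compiled form; this text tells all that it offers.
- The arm moves only by the tool step_arm, never from a script. Its argument "plan" is a list of rows, each a list of 3 entries, a list of its own where there are three numbers: the shift along the tool's x, y, z in mm, then the turn, a rotation vector about the tool's x, y, z in degrees, then the opening, from -1 (shut) to 1 (fully open). In form: [[[dx, dy, dz], [wx, wy, wz], claw], ...]. A call has 1 to 8 rows; each row shifts and turns the commanded pose from where the row before left it, along the tool's axes as they then stand; what a row does not reach is not made up. A row lasts 1/10 s, in which the tool goes at most 50 mm and 8.59 degrees, less where a joint would pass 70% of its speed; a pose out of reach is approached as far as the arm can. A call with a gripper value outside its range is refused whole. The fingers move at their own pace and stop on an object; "grip_force" is the grip in N (left out, the last holds). Time passes only in rows, so rows that do not move let the fingers close. It gives the time, the measured TCP pose, the force, the opening and the grip force at its end, in the units of the state.
- manip.state(): the state, without advancing time (a new reading comes with each control period).
- manip.get_image(name): name is "side" or "top" or "wrist"; returns a dict with "color" (384x512x3 uint8, red, green, blue), "depth" (384x512 float32, m along the optical axis (not along the pixel's ray), 0 where there is no reading), "vfov" (degrees; the focal length in pixels is half the picture's height over the tangent of half this angle, whatever the lens; pixels are square), "cx", "cy" (the principal point, pixels), "k1" (the pictures are not rectified: a ray, as slopes to the right and down, at radius r is drawn at 1 + k1 r^2 times it, then the intrinsics apply), "xyz" and "rotation" of the camera in the world. Camera axes: x right, y down, z forward; pixel columns grow to the right and rows downward; lengths in m; the calibration is good to about 2 mm. A picture is of the moment at which its call begins.
- manip.finish_job(): hands the job in; it is judged then, once.
Trained networks look in a picture, given as the dict that the camera call returned (one of the last four; its "shot" number tells which), for a name from the list of things; names that differ only in an ending like _2 or _b are one class to them, and where a whole thing is asked for, a point or a joint stands for the part that bears it (a point fixed in the world has none). Each returns a list of dicts, best first, with "conf" (0 to 1); they miss things now and then, are a little off and sometimes report something else, mostly with a low value. They report only what shows in the picture. A call takes as long as a camera call.
- manip.regions_of(picture, target): "region" (384x512 bool, what is visible of it) and "bbox" ([left, top, right, bottom] in pixels, round what is visible of it).
The state is a dict: "clock": time; "joint_positions": joint angles; "dq": joint speeds; "joint_efforts": joint torques, N m; "position": TCP position; "eef_rot": TCP orientation; "force": force on the tool from outside, world axes, zero at the start; "wrist_torque": the same for the moment, N m; "width": opening from 0.0 (shut) to 1.0 (fully open); "grasp_force": force on a finger pad.
Only numpy, scipy, OpenCV 4.12 (cv2) and the standard library are available. Lean on these libraries where they do the work, as an engineer would, in place of code of your own. Each camera call takes 0.05 s, during which the arm holds its last target. There are 200 camera calls.

## Working session

There is one attempt and no reset: what is moved stays moved. The work goes in short steps, Python scripts to look and compute and a tool call to move; the robot and the scene stay as the last step left them, time stands still between calls to the robot, and variables do not carry over. Pictures are saved under pics/ and viewed, at most 10 in all, crops included, and the job is handed in when it is done.

Besides the shell and the picture viewer there is one more tool, called as name([rows], argument=value, ...), one row to a line, values as JSON. step_arm: Moves the arm, as the interface text tells. Its arguments: {"type":"object","properties":{"plan":{"type":"array"},"grip_force":{"type":"number"}},"required":["plan"]}

```bash
mkdir -p pics; cat > h.py <<'E'
import numpy as np, cv2
from cell import manip
from scipy.spatial.transform import Rotation as R
def Rm(r):
    r=np.array(r,float); return r if r.shape==(3,3) else (R.from_rotvec(r).as_matrix() if r.size==3 else R.from_quat(r).as_matrix())
def K(p):
    h=p["color"].shape[0]; f=h/2/np.tan(np.radians(p["vfov"])/2); return f
def slopes(p,uv):
    f=K(p); d=(np.atleast_2d(uv).astype(float)-[p["cx"],p["cy"]])/f; s=d.copy()
    for _ in range(20): s=d/(1+p["k1"]*(s**2).sum(1,keepdims=True))
    return s
def at_z(p,uv,z):
    s=slopes(p,uv); d=np.c_[s,np.ones(len(s))]@Rm(p["rotation"]).T; o=np.array(p["xyz"])
    return o+d*((z-o[2])/d[:,2])[:,None]
def cloud(p,mask):
    v,u=np.nonzero(mask&(p["depth"]>0)); z=p["depth"][v,u]
    s=slopes(p,np.c_[u,v]); return np.array(p["xyz"])+(np.c_[s,np.ones(len(s))]*z[:,None])@Rm(p["rotation"]).T,np.c_[u,v]
def proj(p,X):
    c=(np.atleast_2d(X)-np.array(p["xyz"]))@Rm(p["rotation"]); s=c[:,:2]/c[:,2:]; s=s*(1+p["k1"]*(s**2).sum(1,keepdims=True))
    return s*K(p)+[p["cx"],p["cy"]]
def save(p,n): cv2.imwrite(f"pics/{n}.png",p["color"][:,:,::-1])
E
python3 - <<'E'
from h import *
print(manip.state(), manip.pinch_z)
for n in ["top","side"]:
    p=manip.get_image(n); save(p,n+"0"); print(n,p["xyz"],p["rotation"],p["vfov"],p["k1"],p["cx"],p["cy"])
    for t in ["light_bar","pencil","spare_a","reset_hole","cup","salt_dish","battery_door"]:
        try:
            for r in manip.regions_of(p,t)[:6]:
                X,_=cloud(p,r["region"]); print(t,round(r["conf"],2),r["bbox"],np.median(X,0).round(4),X.min(0).round(3),X.max(0).round(3))
        except Exception as e: print(t,e)
E
```

```text
{'clock': 0.0, 'joint_positions': array([-1.39211204,  0.47775524,  0.02232706,  1.5564237 , -0.01148925,
        1.10927435, -0.08311933]), 'dq': array([-7.55085811e-04,  1.51799172e-03, -4.80567943e-05,  2.73544461e-04,
       -6.06539136e-04,  8.94951340e-04,  3.84426755e-04]), 'joint_efforts': array([-5.13564146e-05, -5.82859755e+01,  1.53460991e+00, -2.72602165e+01,
       -5.42933377e-02,  1.72046351e-02,  1.53011956e-04]), 'position': array([0.19077068, 0.64682421, 0.19412331]), 'eef_rot': array([-4.48891626e-01, -3.10923698e+00,  2.71517467e-03]), 'force': array([ 0.62162782,  0.33112695, -0.75843069]), 'wrist_torque': array([ 0.00815496,  0.02281549, -0.00376615]), 'grasp_force': 0.0, 'width': 1.0002368012959817} -0.0187
top [0.54199007 0.03344662 1.15458404] [-2.19795513  2.18283875 -0.07419733] 42.60218628371849 -0.12363915891266092 252.5045694305374 190.48932548176504
light_bar 0.57 [237.9, 177.5, 381.1, 229.1] [ 0.5888 -0.0969  0.0255] [ 0.534 -0.26  -0.005] [0.646 0.066 0.057]
pencil 0.47 [172.5, 228.7, 193.0, 282.1] [0.4595 0.1948 0.0041] [ 0.399  0.172 -0.005] [0.525 
[... 1605 characters left out ...]
.   ] [ 0.466 -0.005  0.015]
spare_a 0.49 [235.6, 133.6, 287.3, 221.6] [ 0.5872 -0.054   0.0253] [ 0.535 -0.307 -0.003] [0.648 0.07  0.054]
spare_a 0.39 [319.9, 162.5, 329.4, 176.5] [ 0.4317 -0.162   0.0118] [ 0.423 -0.189 -0.   ] [ 0.442 -0.146  0.015]
reset_hole 0.71 [234.7, 136.0, 290.2, 218.5] [ 0.5864 -0.0525  0.0252] [ 0.533 -0.348 -0.004] [0.653 0.07  0.054]
cup 0.59 [235.6, 263.9, 269.1, 309.6] [0.5664 0.2828 0.0327] [ 0.538  0.211 -0.003] [0.603 0.37  0.097]
salt_dish 0.81 [181.4, 227.5, 214.9, 260.0] [0.7014 0.168  0.0149] [ 0.658  0.105 -0.003] [0.745 0.34  0.149]
battery_door 0.59 [160.0, 136.1, 207.7, 191.6] [ 0.8099 -0.1167  0.024 ] [ 0.779 -0.289 -0.003] [ 0.862 -0.015  0.028]
```

```bash
python3 - <<'E'
import cv2
a=cv2.imread("pics/top0.png")[165:295,160:400]; cv2.imwrite("pics/tc.png",cv2.resize(a,None,fx=3.3,fy=3.3,interpolation=cv2.INTER_CUBIC))
a=cv2.imread("pics/side0.png"); cv2.imwrite("pics/sc.png",cv2.resize(a[120:320,160:380],None,fx=3,fy=3,interpolation=cv2.INTER_CUBIC))
E
```

```text
(no output)
```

View pics/tc.png

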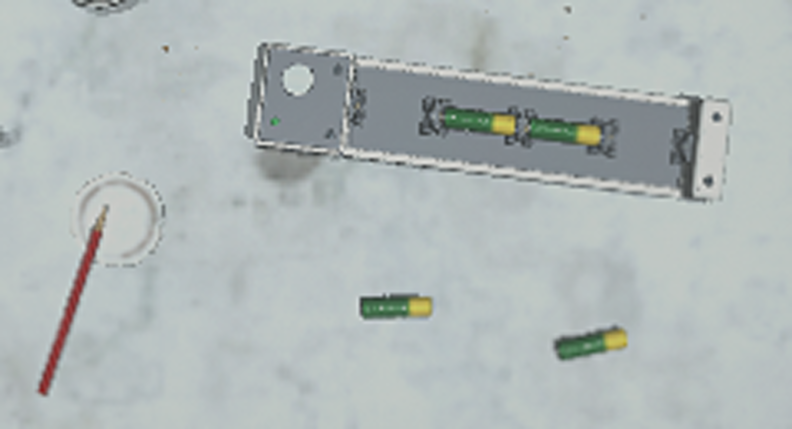

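View pics/sc.png

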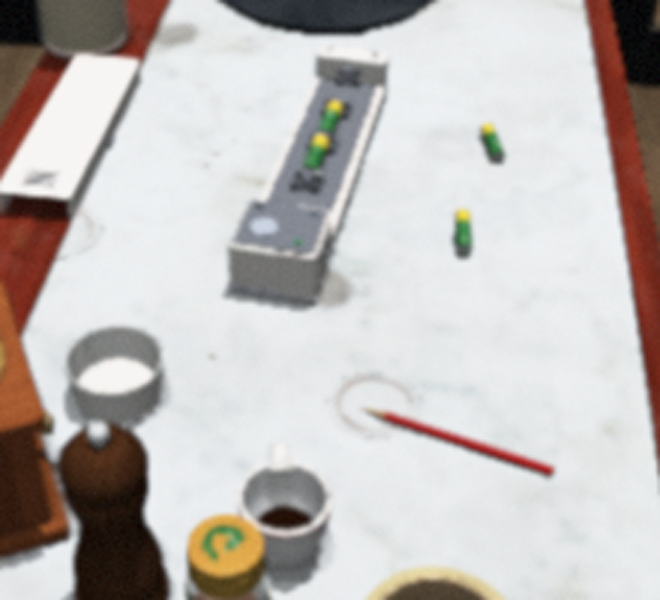

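Top crop: head at the left (300,97), fitted cells in pockets 2 (480,120) and 1 (565,130), pockets 3 (390,105) and 0 (650,142) are empty; spare_b is at (395,307), spare_a at (590,343), both with yellow minus ends to the right. The pencil tip is at (103,210) and its tail at (43,390). The side view agrees.

```bash
cat >> h.py <<'E'
def hsv(p): return cv2.cvtColor(p["color"],cv2.COLOR_RGB2HSV)
def comps(m,amin=30):
    n,l,s,c=cv2.connectedComponentsWithStats(m.astype(np.uint8)); return [l==i for i in range(1,n) if s[i,4]>=amin]
def cells(p,zf=None):
    """green+yellow blobs -> mid, yaw of plus end, length"""
    H=hsv(p); g=(H[...,0]>40)&(H[...,0]<85)&(H[...,1]>110)&(H[...,2]>25); y=(H[...,0]>18)&(H[...,0]<=36)&(H[...,1]>110)&(H[...,2]>90)
    m=cv2.morphologyEx((g|y).astype(np.uint8),cv2.MORPH_OPEN,np.ones((3,3))); out=[]
    for c in comps(m,60):
        if (c&g).sum()<20 or (c&y).sum()<10: continue
        X,uv=cloud(p,c); z=zf if zf is not None else (0.0345 if np.median(X[:,2])>0.025 else 0.0075)
        P=at_z(p,np.argwhere(c)[:,::-1],z); G=at_z(p,np.argwhere(c&g)[:,::-1],z).mean(0); Y=at_z(p,np.argwhere(c&y)[:,::-1],z).mean(0)
        (cx,cy),(w,h),a=cv2.minAreaRect((P[:,:2]*1000).astype(np.float32))
        bx=cv2.boxPoints(((cx,cy),(w,h),a)); e=bx[1]-bx[0] if np.linalg.norm(bx[1]-bx[0])>np.linalg.norm(bx[2]-bx[1]) else bx[2]-bx[1]
        d=(G-Y)[:2]; e=e*np.sign(e@d); out.append((cx/1000,cy/1000,np.degrees(np.arctan2(e[1],e[0])),max(w,h),min(w,h),np.median(X[:,2])))
    return out
def yaw(): 
    x=Rm(manip.state()["eef_rot"])[:,0]; return np.degrees(np.arctan2(x[1],x[0]))
def goto(xyz,yw,n,claw):
    s=manip.state(); M=Rm(s["eef_rot"]); T=np.c_[[np.cos(np.radians(yw)),np.sin(np.radians(yw)),0],[np.sin(np.radians(yw)),-np.cos(np.radians(yw)),0],[0,0,-1]]
    w=R.from_matrix(M.T@T).as_rotvec(); d=(np.array(xyz)-s["position"])/n; k=R.from_rotvec(w/n).as_matrix()
    print("turn/row",np.degrees(w/n).round(2))
    for i in range(n): print((M.T@d*1000).round(1)); M=M@k
E
python3 - <<'E'
from h import *
p=manip.get_image("top")
for c in cells(p): print(np.round(c,4))
b=[r for r in manip.regions_of(p,"light_bar")][0]["region"]
b=cv2.dilate(b.astype(np.uint8),np.ones((9,9)))>0
X,_=cloud(p,b); k=X[:,2]>0.018
print(cv2.minAreaRect((X[k][:,:2]*1000).astype(np.float32)))
for lo,hi in((.044,.06),(.018,.032)):
    k=(X[:,2]>lo)&(X[:,2]<hi); print(k.sum(),np.median(X[k][:,2]))
k=(X[:,2]>.044)
for s in (1,-1):
    q=X[k&((X[:,1]+.1)*s>0)]; print(cv2.minAreaRect((q[:,:2]*1000).astype(np.float32)))
H=hsv(p); r=((H[...,0]<8)|(H[...,0]>172))&(H[...,1]>120)
for c in comps(r,40):
    P=at_z(p,np.argwhere(c)[:,::-1],.0035); print(cv2.minAreaRect((P[:,:2]*1000).astype(np.float32)),P[:,0].min(),P[:,0].max(),P.mean(0))
E
```

```text
((588.6122436523438, -99.07626342773438), (325.0027770996094, 70.96330261230469), 83.3951187133789)
1135 0.04984703070567931
2700 0.024034957560256642
((604.2548217773438, 31.45128631591797), (61.83773422241211, 69.81352996826172), 83.42742919921875)
((570.9285278320312, -202.6747589111328), (68.22486114501953, 118.49238586425781), 0.10556716471910477)
((872.9804077148438, 207.94284057617188), (71.7903823852539, 49.32859802246094), 89.94617462158203) 0.8483335184963137 0.8976607749566985 [0.87441217 0.21425988 0.0035    ]
((843.7054443359375, -197.17166137695312), (109.01778411865234, 831.5126342773438), 0.058272745460271835) 0.7895037229562649 0.8985558927321837 [ 0.84498005 -0.21740413  0.0035    ]
((842.9451293945312, 366.7293701171875), (97.56025695800781, 106.27098846435547), 89.46188354492188) 0.790064325570193 0.8963376071127658 [0.85237267 0.38792336 0.0035    ]
((877.85986328125, 163.21990966796875), (19.723506927490234, 45.71702575683594), 0.07869943976402283) 0.8679845182428124 0.8877271543611057 [0.877375   0.16372962 0.0035    ]
((834.3873291015625, 152.16432189941406), (18.92667007446289, 33.95310592651367), 46.18934631347656) 0.8215351840093142 0.8484252937949963 [0.83456122 0.15236159 0.0035    ]
((606.2802734375, -487.2691650390625), (22.828123092651367, 19.3850154876709), 88.85203552246094) 0.5967677747179029 0.616047385844442 [ 0.60590231 -0.48547064  0.0035    ]
((454.6477355957031, 196.17039489746094), (4.646800994873047, 118.67414855957031), 71.33921813964844) 0.3986832109367065 0.5109006685390758 [0.45351358 0.19648289 0.0035    ]
((309.9575500488281, -270.63043212890625), (654.8172607421875, 29.718835830688477), 89.96846771240234) 0.2949719344969857 0.3247117624227282 [ 0.30981987 -0.27611355  0.0035    ]
((310.2254333496094, 233.5323028564453), (28.26057243347168, 363.1044006347656), 0.051011741161346436) 0.29593356950760696 0.3242752380778445 [0.30919003 0.25332381 0.0035    ]
```

```bash
python3 - <<'E'
from h import *
p=manip.get_image("side")
for uv in [(305,316),(233,300),(192,270)]:
    m=np.zeros((384,512),bool); m[uv[1]-4:uv[1]+5,uv[0]-4:uv[0]+5]=1; print(uv,np.median(cloud(p,m)[0],0))
p=manip.get_image("top"); H=hsv(p)
for u,v in [(274,258),(288,258),(332,270),(347,268),(305,201)]: print(H[v,u])
print(yaw())
goto((.41,.36,.24),137,6,1)
E
```

```text
(305, 316) [0.47041901 0.32723465 0.01532934]
(233, 300) [0.59088956 0.36818043 0.09595575]
(192, 270) [0.65723572 0.35130971 0.13837922]
[ 66 102 125]
[ 29 136 199]
[ 67  82 124]
[ 28 139 198]
[ 67  45 154]
163.56505575609197
turn/row [ 0.   -0.    4.43]
[-48.6 -35.6  -7.5]
[-51.2 -31.8  -7.5]
[-53.5 -27.7  -7.5]
[-55.5 -23.5  -7.5]
[-57.1 -19.2  -7.5]
[-58.4 -14.7  -7.5]
```

step_arm([
  [[-36,-26,-6],[0,0,3.3],1],
  [[-38,-25,-6],[0,0,3.3],1],
  [[-39,-22,-6],[0,0,3.3],1],
  [[-40,-20,-6],[0,0,3.3],1],
  [[-41,-18,-6],[0,0,3.3],1],
  [[-42,-15,-6],[0,0,3.3],1],
  [[-43,-12,-6],[0,0,3.3],1],
  [[-44,-10,-6],[0,0,3.3],1],
])

```text
clock: 1.8
position: [0.4096, 0.3612, 0.2436]
eef_rot: [1.15, 2.923, 0.001]
force: [0.4, 0.8, -0.0]
width: 1.002
grasp_force: 0.0
```

```bash
sed -i 's/H\[...,1\]>110)&(H\[...,2\]>25)/H[...,1]>70)\&(H[...,2]>25)/' h.py; python3 - <<'E'
from h import *
s=manip.state(); print(s["clock"],s["position"],yaw(),s["joint_positions"].round(2)); goto((.44,-.03,.18),90,8,1)
E
```

```text
1.8 [0.40961526 0.36115304 0.24360952] 137.03719696161167 [-1.03  0.22  0.23  1.82 -0.06  1.11  0.04]
turn/row [ 0.   -0.    5.88]
[-36.1 -33.2   7.9]
[-39.3 -29.3   7.9]
[-42.1 -25.1   7.9]
[-44.5 -20.7   7.9]
[-46.3 -16.    7.9]
[-47.7 -11.2   7.9]
[-48.6  -6.2   7.9]
[-49.   -1.2   7.9]
```

step_arm([
  [[-36,-33,8],[0,0,5.9],1],
  [[-39,-29,8],[0,0,5.9],1],
  [[-42,-25,8],[0,0,5.9],1],
  [[-44,-21,8],[0,0,5.9],1],
  [[-46,-16,8],[0,0,5.9],1],
  [[-48,-11,8],[0,0,5.9],1],
  [[-48,-6,8],[0,0,5.9],1],
  [[-49,-1,8],[0,0,5.9],1],
])

```text
clock: 2.6
position: [0.4396, -0.0282, 0.1792]
eef_rot: [2.226, 2.216, 0.003]
force: [0.9, 0.8, 0.7]
width: 0.998
grasp_force: 0.0
```

```bash
python3 - <<'E'
from h import *
s=manip.state(); print(s["clock"],s["position"],yaw())
p=manip.get_image("wrist"); save(p,"w1"); print(p["xyz"],Rm(p["rotation"]).round(2).tolist())
for c in cells(p): print(np.round(c,4))
t=manip.get_image("top")
for c in cells(t): print(np.round(c,4))
for r in manip.regions_of(p,"spare_a"): X,_=cloud(p,r["region"]); print(r["conf"],r["bbox"],np.median(X,0))
E
```

```text
2.6 [ 0.4396204  -0.0282462   0.17922421] 89.75094266525866
[0.4406781  0.04825224 0.36875743] [[1.0, -0.0, 0.0], [-0.0, -0.96, -0.28], [0.0, 0.28, -0.96]]
[ 4.61400e-01 -3.33000e-02  9.03915e+01  4.61855e+01  1.20306e+01
  1.31000e-02]
[ 5.91100e-01 -8.94000e-02  8.28257e+01  4.94800e+01  1.55690e+01
  4.01000e-02]
[ 4.356000e-01 -1.735000e-01  1.016665e+02  4.728720e+01  1.198030e+01
  1.290000e-02]
[  0.5944   0.3865 -71.4249  41.5376  25.7151   0.0962]
[ 5.90000e-01 -9.16000e-02  8.32441e+01  4.42079e+01  1.27455e+01
  3.95000e-02]
[ 5.83100e-01 -1.48500e-01  8.32558e+01  4.52038e+01  1.24811e+01
  3.99000e-02]
0.98 [267.4, 147.7, 283.1, 195.0] [ 0.4600413  -0.03129139  0.01275162]
0.95 [244.3, 254.4, 259.7, 292.4] [ 0.43435225 -0.16502313  0.01234003]
```

View pics/w1.png

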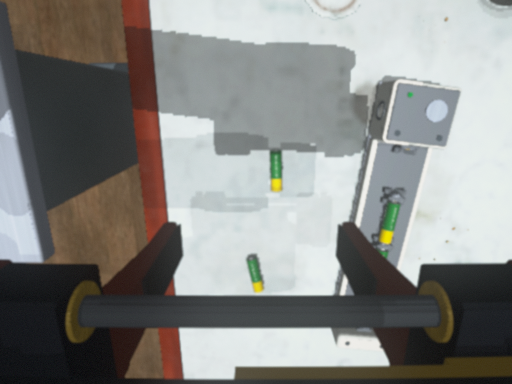

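The wrist view shows spare_b at (276,172), spare_a at (255,272), both plus end up (+y), and the hole on the head's left side near (380,108). I'll hover over spare_b next.

step_arm([
  [[-2,10,40],[0,0,-0.3],1],
  [[-2,11,40],[0,0,0],1],
  [[0,0,20],[0,0,0],1],
])

```text
clock: 3.05
position: [0.4608, -0.029, 0.0768]
eef_rot: [-2.212, -2.23, 0.002]
force: [0.3, -0.8, 0.6]
width: 1.001
grasp_force: 0.0
```

```bash
cat >> h.py <<'E'
def cellprof(p,xy,z,yw,half=.036):
    """resample along axis at height z, print colour profile; returns image strip (0.25mm)"""
    s=np.arange(-half,half,.00025); t=np.arange(-.012,.012,.00025)
    a=np.radians(yw); S,T=np.meshgrid(s,t); P=np.c_[(xy[0]+S*np.cos(a)-T*np.sin(a)).ravel(),(xy[1]+S*np.sin(a)+T*np.cos(a)).ravel(),np.full(S.size,z)]
    q=proj(p,P).astype(np.float32); return cv2.remap(p["color"],q[:,0].reshape(S.shape),q[:,1].reshape(S.shape),cv2.INTER_LINEAR),s,t
def ends(p,xy,z,yw,half=.036):
    im,s,t=cellprof(p,xy,z,yw,half); H=cv2.cvtColor(im,cv2.COLOR_RGB2HSV); sat=H[...,1].astype(float)
    r=np.abs(t)<.004; l=sat[r].mean(0); th=(l.max()+np.median(l[:20]))/2*.8; k=np.nonzero(l>th)[0]
    c=sat[:,np.abs(s)<.015].mean(1); kc=np.nonzero(c>c.max()*.5)[0]
    return (s[k[0]],s[k[-1]]),(t[kc[0]],t[kc[-1]])
E
python3 - <<'E'
from h import *
s=manip.state(); print(s["clock"],s["position"],yaw())
p=manip.get_image("wrist"); save(p,"w2")
for c in cells(p):
    print(np.round(c,4),ends(p,c[:2],.0075 if c[5]<.025 else .0345,c[2]))
c=cells(p)[0]; im,_,_=cellprof(p,c[:2],.0075,c[2]); cv2.imwrite("pics/strip.png",np.vstack([cv2.resize(im[:,:,::-1],None,fx=2.5,fy=2.5),cv2.resize(p["color"][60:300,180:420,::-1],(720,480))[:, :720]]) if im.shape[1]*2.5==720 else im[:,:,::-1])
E
```

```text
3.05 [ 0.46084801 -0.02898087  0.07681176] 90.45116206297797
[ 4.61000e-01 -3.39000e-02  9.14567e+01  4.82717e+01  1.25314e+01
  1.31000e-02] ((np.float64(-0.024499999999999987), np.float64(0.023500000000000056)), (np.float64(-0.006249999999999995), np.float64(0.006250000000000016)))
[ 5.91900e-01 -8.38000e-02  8.44970e+01  3.78378e+01  1.60431e+01
  4.03000e-02] ((np.float64(-0.02774999999999999), np.float64(0.01800000000000005)), (np.float64(-0.007499999999999996), np.float64(0.006750000000000016)))
[ 4.379000e-01 -1.844000e-01  1.003658e+02  2.974930e+01  1.291810e+01
  1.310000e-02] ((np.float64(-0.014749999999999978), np.float64(0.013500000000000047)), (np.float64(-0.005999999999999995), np.float64(0.006250000000000016)))
```

View pics/strip.png

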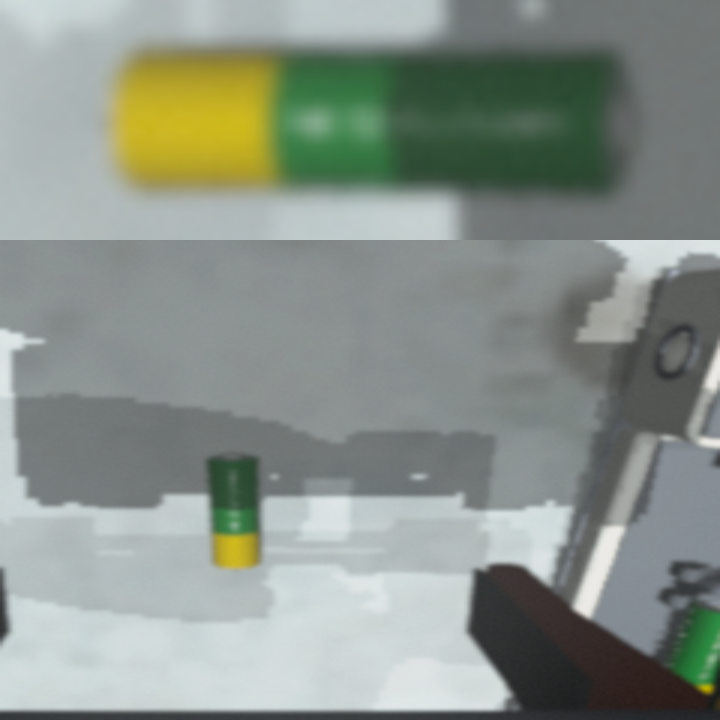

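```bash
python3 - <<'E'
from h import *
p=manip.get_image("wrist"); print(at_z(p,[(406,116)],.03))
s=manip.state(); print(s["clock"],s["position"],yaw()); goto((.461,-.0332,.0035),91.3,3,1)
E
```

```text
[[0.56702756 0.03738511 0.03      ]]
3.15 [ 0.45876999 -0.0292191   0.07681801] 90.42245978693973
turn/row [-0.1   0.02 -0.29]
[-1.3  0.9 24.4]
[-1.3  0.8 24.4]
[-1.3  0.8 24.4]
```

step_arm([
  [[-1.5,1,25],[0,0,-0.5],1],
  [[-1.5,1,25],[0,0,-0.4],1],
  [[-1,0,22],[0,0,0],1],
  [[0,0,0],[0,0,0],1],
])

```text
clock: 3.55
position: [0.4619, -0.0334, 0.0064]
eef_rot: [-2.195, -2.244, 0.002]
force: [0.1, -0.3, -0.2]
width: 0.994
grasp_force: 0.0
```

```bash
python3 - <<'E'
from h import *
s=manip.state(); print(s["clock"],s["position"],yaw()); goto((.461,-.0332,.0035),91.3,1,1)
E
```

```text
3.55 [ 0.46191283 -0.0333706   0.0064298 ] 91.26676989863657
turn/row [-0.14 -0.04 -0.03]
[ 0.2 -0.9  2.9]
```

step_arm([
  [[0,-1,3],[0,0,0],-1],
  [[0,0,0],[0,0,0],-1],
  [[0,0,0],[0,0,0],-1],
  [[0,0,0],[0,0,0],-1],
  [[0,0,0],[0,0,0],-1],
  [[0,0,0],[0,0,0],-1],
  [[0,0,0],[0,0,0],-1],
  [[0,0,0],[0,0,0],-1],
], grip_force=15)

```text
clock: 4.35
position: [0.4616, -0.0345, 0.004]
eef_rot: [-2.199, -2.244, 0.0]
force: [-1.7, -0.8, 0.3]
width: 0.308
grasp_force: 0.0
```

```bash
python3 - <<'E'
from h import *
s=manip.state(); print(s["clock"],s["position"],yaw(),s["width"]*88)
p=manip.get_image("wrist"); save(p,"w3"); c=cells(p); print(c)
for k in c: print(ends(p,k[:2],.0075,k[2]))
goto((.5965,-.031,.09),83.4,6,-1)
E
```

```text
4.35 [ 0.46163602 -0.03451307  0.00402808] 91.1631853853795 27.062373950814877
[(0.5897977905273437, -0.10265947723388671, np.float64(83.91493727686493), 29.51433563232422, 17.63957977294922, np.float64(0.04000697959560645))]
((np.float64(-0.036), np.float64(0.035750000000000066)), (np.float64(-0.012), np.float64(0.01175000000000002)))
turn/row [-0.    0.    1.29]
[  0.1  22.5 -14.3]
[  0.6  22.5 -14.3]
[  1.1  22.5 -14.3]
[  1.6  22.4 -14.3]
[  2.2  22.4 -14.3]
[  2.7  22.3 -14.3]
```

step_arm([
  [[0,0,0],[0,0,0],-1],
  [[0,0,0],[0,0,0],-1],
  [[0,0,0],[0,0,0],-1],
  [[0,0,-20],[0,0,0],-1],
  [[0,0,-40],[0,0,0],-1],
  [[0,0,-40],[0,0,0],-1],
  [[0,0,0],[0,0,0],-1],
])

```text
clock: 5.1
position: [0.4649, -0.0346, 0.1081]
eef_rot: [2.196, 2.24, 0.01]
force: [-0.0, 0.0, -0.6]
width: 0.008
grasp_force: 0.0
```

```bash
python3 - <<'E'
from h import *
s=manip.state(); print(s["clock"],s["position"],yaw(),s["width"]*88,s["grasp_force"])
p=manip.get_image("wrist"); save(p,"w4"); c=cells(p,s["position"][2]+.004); print(c)
goto((.5965,-.031,.1),83.4,6,-1)
E
```

```text
5.1 [ 0.46488092 -0.03461289  0.10806247] 91.13915237678488 0.6702293236452384 0.0
[(0.461560302734375, -0.0064317407608032225, np.float64(92.31248753139829), 30.54815673828125, 7.732673645019531, np.float64(0.013195227960361156)), (0.5533143920898438, -0.05101863861083984, np.float64(82.7382584862337), 35.441287994384766, 11.366631507873535, np.float64(0.0400774505859825))]
turn/row [ 0.05 -0.02  1.3 ]
[ 0.1 22.2  1.1]
[ 0.6 22.2  1.1]
[ 1.1 22.1  1.1]
[ 1.6 22.1  1.1]
[ 2.1 22.1  1.1]
[ 2.6 22.   1. ]
```

View pics/w4.png

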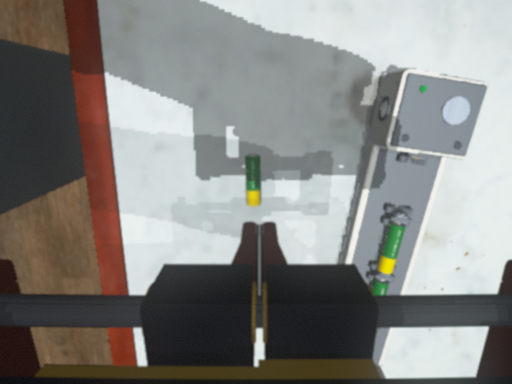

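The grasp slipped: the picture shows the shut fingers empty and spare_b still on the table at (253,180). I'll remeasure and grasp lower.

```bash
python3 - <<'E'
from h import *
p=manip.get_image("wrist")
for c in cells(p): print(np.round(c,4),ends(p,c[:2],.0075 if c[5]<.025 else .0345,c[2]))
for r in manip.regions_of(p,"spare_b")[:3]: X,_=cloud(p,r["region"]); print(r["conf"],r["bbox"],np.median(X,0))
s=manip.state(); print(s["clock"],s["position"],yaw()); goto((.461,-.0332,.0005),91.3,3,1)
E
```

```text
[ 5.90600e-01 -9.00000e-02  8.35136e+01  5.02101e+01  1.58248e+01
  4.00000e-02] ((np.float64(-0.036), np.float64(0.024000000000000056)), (np.float64(-0.0077499999999999965), np.float64(0.007000000000000017)))
0.59 [245.4, 153.3, 260.6, 208.2] [ 0.46022363 -0.02981437  0.01273075]
5.25 [ 0.46132315 -0.03415643  0.10378905] 91.19261405059963
turn/row [-0.   -0.01 -0.04]
[ 0.3 -0.1 34.4]
[ 0.3 -0.1 34.4]
[ 0.3 -0.1 34.4]
```

step_arm([
  [[0,0,10],[0,0,0],1],
  [[0,0,10],[0,0,0],1],
  [[0,0,0],[0,0,0],1],
  [[0,0,0],[0,0,0],0.2],
  [[0,0,0],[0,0,0],0.2],
])

```text
clock: 5.75
position: [0.4615, -0.0347, 0.0838]
eef_rot: [-2.199, -2.243, 0.001]
force: [-0.6, 0.4, -0.8]
width: 0.423
grasp_force: 0.0
```

```bash
cat >> h.py <<'E'
def netrect(p,t,z,n=3):
    for r in manip.regions_of(p,t)[:n]:
        P=at_z(p,np.argwhere(r["region"])[:,::-1],z); q=cv2.minAreaRect((P[:,:2]*1000).astype(np.float32)); b=cv2.boxPoints(q); e=[b[1]-b[0],b[2]-b[1]]; e=max(e,key=np.linalg.norm); e=e*np.sign(e[1]+1e-9)
        print(t,round(r["conf"],2),np.round(q[0],1),"len",np.round(sorted(q[1]),1),"yaw",np.degrees(np.arctan2(e[1],e[0])).round(1),"ymed",np.median(P,0).round(4))
E
python3 - <<'E'
from h import *
p=manip.get_image("wrist"); save(p,"w5")
for c in cells(p): print(np.round(c,4),ends(p,c[:2],.0075 if c[5]<.025 else .0345,c[2]))
netrect(p,"spare_b",.0075)
s=manip.state(); print(s["clock"],s["position"],yaw(),s["width"])
E
```

```text
[ 4.61100e-01 -3.39000e-02  9.24537e+01  4.80418e+01  1.21307e+01
  1.32000e-02] ((np.float64(-0.024249999999999987), np.float64(0.023250000000000055)), (np.float64(-0.006249999999999995), np.float64(0.006500000000000016)))
spare_b 0.67 [ 439.2 -192.1] len [14.4 16.3] yaw 91.3 ymed [ 0.4392 -0.1912  0.0075]
5.85 [ 0.46184191 -0.0345936   0.08413192] 91.15516113974279 0.5160133917905338
```

step_arm([
  [[1.5,0,30],[0,0,0],0.2],
  [[0,0,30],[0,0,0],0.2],
  [[0,0,15],[0,0,0],0.2],
  [[0,0,5],[0,0,0],0.2],
  [[0,0,3],[0,0,0],0.2],
  [[0,0,0],[0,0,0],0.2],
])

```text
clock: 6.45
position: [0.4621, -0.033, 0.0015]
eef_rot: [2.198, 2.243, 0.001]
force: [0.5, 0.8, -0.6]
width: 0.602
grasp_force: 0.0
```

step_arm([
  [[0,0,0],[0,0,0],-1],
  [[0,0,0],[0,0,0],-1],
  [[0,0,0],[0,0,0],-1],
  [[0,0,0],[0,0,0],-1],
  [[0,0,0],[0,0,0],-1],
  [[0,0,0],[0,0,0],-1],
  [[0,0,0],[0,0,0],-1],
  [[0,0,0],[0,0,0],-1],
], grip_force=20)

```text
clock: 7.25
position: [0.4616, -0.033, 0.001]
eef_rot: [-2.199, -2.244, 0.0]
force: [0.7, -0.1, -0.4]
width: 0.011
grasp_force: 0.0
```

```bash
python3 - <<'E'
from h import *
p=manip.get_image("top"); s=manip.state(); print(s["position"],proj(p,s["position"]),proj(p,[.461,-.033,.0075]))
q=manip.get_image("side"); print(proj(q,s["position"]))
a=p["color"][200:310,220:360,::-1]; b=q["color"][120:230,260:400,::-1]
cv2.imwrite("pics/m.png",np.hstack([cv2.resize(x,(400,314)) for x in (a,b)]))
print(cells(p)); print(cells(q))
E
```

```text
[ 0.46159322 -0.03301335  0.00101648] [[278.93052361 256.80436615]] [[279.08327122 257.25635636]]
[[312.21330941 198.58409193]]
[(0.5929334106445312, 0.3867539978027344, np.float64(-88.56899451853108), 40.14561462402344, 34.647586822509766, np.float64(0.09628865478291448)), (0.588576171875, -0.09806035614013672, np.float64(85.1848716581273), 30.787715911865234, 11.993646621704102, np.float64(0.039926149757120166)), (0.5831348876953125, -0.14852822875976562, np.float64(83.25579662074593), 45.203800201416016, 12.481050491333008, np.float64(0.0400897326708487))]
[(0.59631298828125, 0.32902301025390623, np.float64(-81.90294461858855), 50.3733024597168, 39.497230529785156, np.float64(0.09586962781432828))]
```

View pics/m.png

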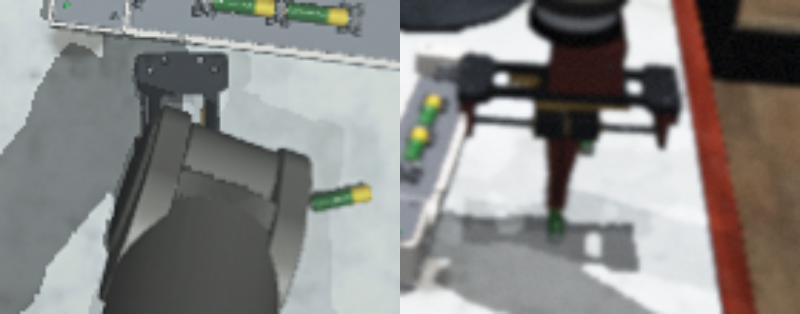

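```bash
python3 - <<'E'
from h import *
p=manip.get_image("wrist"); s=manip.state(); M=Rm(s["eef_rot"]); print(proj(p,s["position"]),proj(p,s["position"]-M[:,2]*.019))
q=manip.get_image("side")
for X in ([.461,-.008,.0075],[.461,-.033,.0075],s["position"],s["position"]-M[:,2]*.05): print(proj(q,X))
X,uv=cloud(q,np.ones((384,512),bool)); k=(np.hypot(X[:,0]-.46,X[:,1]+.033)<.04)&(X[:,2]<.1)
for z in np.arange(0,.1,.008):
    j=k&(X[:,2]>=z)&(X[:,2]<z+.008); 
    if j.sum(): print(round(z,3),j.sum(),X[j].min(0).round(3),X[j].max(0).round(3))
b=q["color"][150:215,285:345,::-1]; cv2.imwrite("pics/m2.png",np.hstack([cv2.resize(b,(480,520)),cv2.resize(p["color"][100:384,180:340,::-1],(293,520))]))
E
```

```text
[[257.17509132 221.92849721]] [[257.02603307 233.99679572]]
[[312.58001899 202.81371809]]
[[312.68113875 196.56126157]]
[[312.20334681 198.59311849]]
[[314.00930005 182.39703149]]
0.0 81 [ 0.422 -0.064  0.   ] [0.498 0.004 0.008]
0.008 57 [ 0.453 -0.045  0.008] [ 0.465 -0.006  0.015]
0.024 11 [ 0.452 -0.039  0.027] [ 0.47  -0.021  0.032]
0.032 20 [ 0.453 -0.042  0.033] [ 0.47  -0.019  0.04 ]
0.04 18 [ 0.451 -0.024  0.04 ] [ 0.468 -0.021  0.048]
0.048 23 [ 0.452 -0.024  0.048] [ 0.469 -0.019  0.055]
0.056 25 [ 0.45  -0.031  0.056] [ 0.47  -0.02   0.063]
0.064 26 [ 0.449 -0.024  0.064] [ 0.47  -0.019  0.072]
0.072 27 [ 0.447 -0.025  0.072] [ 0.471 -0.019  0.08 ]
0.08 34 [ 0.448 -0.04   0.08 ] [ 0.474 -0.019  0.088]
0.088 36 [ 0.446 -0.027  0.088] [ 0.475 -0.019  0.096]
0.096 12 [ 0.447 -0.032  0.096] [ 0.475 -0.019  0.099]
```

View pics/m2.png

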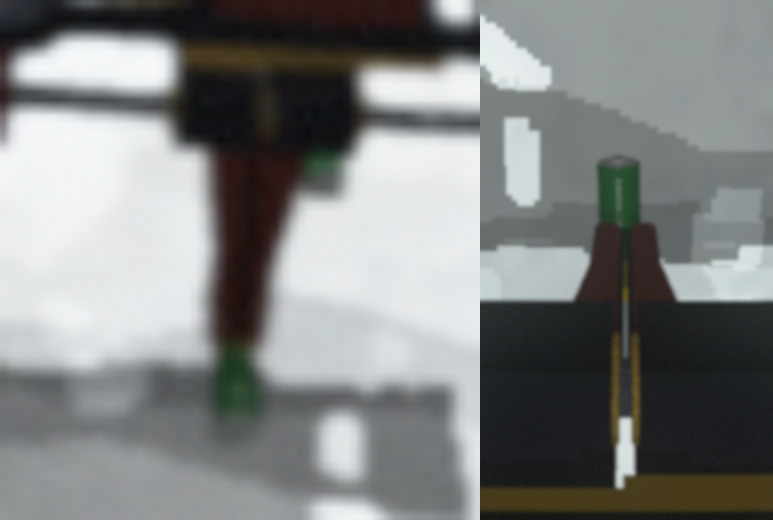

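The fingers are shut above the cell. Their tips show at about z = 25 mm, although the reported TCP is at z = 1 mm, so the tips sit about 24 mm behind it. I'll open, go lower carefully and check with force and depth.

step_arm([
  [[0,0,0],[0,0,0],0.2],
  [[0,0,0],[0,0,0],0.2],
  [[0,0,0],[0,0,0],0.2],
  [[0,0,0],[0,0,0],0.2],
  [[0,0,0],[0,0,0],0.2],
  [[0,0,0],[0,0,0],0.2],
  [[0,0,7],[0,0,0],0.2],
  [[0,0,0],[0,0,0],0.2],
])

```text
clock: 8.25
position: [0.4611, -0.0329, -0.0067]
eef_rot: [-2.198, -2.243, 0.001]
force: [0.2, 0.4, 0.3]
width: 0.598
grasp_force: 0.0
```

```bash
python3 - <<'E'
from h import *
s=manip.state(); print(s["position"],s["force"],s["width"])
q=manip.get_image("side"); X,uv=cloud(q,np.ones((384,512),bool))
for lo,hi in((.42,.452),(.47,.51)):
    k=(X[:,0]>lo)&(X[:,0]<hi)&(abs(X[:,1]+.033)<.025)
    print([(int(z*1000),int((k&(X[:,2]>=z)&(X[:,2]<z+.004)).sum())) for z in np.arange(-.004,.05,.004)])
E
```

```text
[ 0.46108396 -0.03294966 -0.00670519] [0.15135438 0.40446072 0.27006152] 0.5975646980091956
[(-4, 120), (0, 19), (4, 0), (8, 0), (12, 0), (16, 0), (20, 5), (24, 5), (28, 6), (32, 6), (36, 11), (39, 3), (44, 6), (48, 5)]
[(-4, 145), (0, 42), (4, 0), (8, 0), (12, 0), (16, 0), (20, 4), (24, 5), (28, 5), (32, 6), (36, 5), (39, 5), (44, 5), (48, 6)]
```

step_arm([
  [[0,0,7],[0,0,0],0.2],
  [[0,0,6],[0,0,0],0.2],
  [[0,0,0],[0,0,0],0.2],
])

```text
clock: 8.6
position: [0.4609, -0.033, -0.0198]
eef_rot: [-2.198, -2.243, 0.002]
force: [0.4, -0.6, -0.1]
width: 0.602
grasp_force: 0.0
```

```bash
python3 - <<'E'
from h import *
s=manip.state(); print(s["position"],s["force"],s["width"])
q=manip.get_image("side"); X,uv=cloud(q,np.ones((384,512),bool))
for lo,hi in((.42,.452),(.47,.51)):
    k=(X[:,0]>lo)&(X[:,0]<hi)&(abs(X[:,1]+.033)<.025)
    print([(int(z*1000),int((k&(X[:,2]>=z)&(X[:,2]<z+.002)).sum())) for z in np.arange(-.004,.03,.002)])
E
```

```text
[ 0.46094891 -0.03301967 -0.01984852] [ 0.42122643 -0.55533006 -0.12853342] 0.60245569826802
[(-4, 30), (-2, 72), (0, 17), (2, 0), (4, 0), (6, 3), (8, 3), (10, 5), (12, 4), (14, 1), (16, 3), (18, 3), (20, 3), (22, 1), (24, 3), (26, 3), (28, 3)]
[(-4, 30), (-2, 114), (0, 24), (2, 0), (4, 0), (6, 2), (8, 3), (10, 2), (12, 4), (14, 3), (16, 0), (18, 3), (20, 2), (22, 2), (24, 2), (26, 1), (28, 4)]
```

step_arm([
  [[0,0,3],[0,0,0],-1],
  [[0,0,0],[0,0,0],-1],
  [[0,0,0],[0,0,0],-1],
  [[0,0,0],[0,0,0],-1],
  [[0,0,0],[0,0,0],-1],
  [[0,0,0],[0,0,0],-1],
  [[0,0,0],[0,0,0],-1],
], grip_force=20)

```text
clock: 9.35
position: [0.4617, -0.033, -0.0219]
eef_rot: [2.199, 2.244, 0.0]
force: [0.3, -0.4, 0.3]
width: 0.162
grasp_force: 20.0
```

```bash
python3 - <<'E'
from h import *
s=manip.state(); print(s["position"],yaw(),s["width"]*88)
X,Y=s["position"][:2]
goto((.5965,-.031,.06),83.4,6,-1)
E
```

```text
[ 0.46170684 -0.03295495 -0.02187946] 91.16755438398185 14.276988940219674
turn/row [ 0.   -0.    1.29]
[ -0.1  22.5 -13.6]
[  0.4  22.5 -13.6]
[  0.9  22.5 -13.6]
[  1.4  22.4 -13.6]
[  1.9  22.4 -13.6]
[  2.4  22.3 -13.6]
```

step_arm([
  [[0,0,-25],[0,0,0],-1],
  [[0,0,-35],[0,0,0],-1],
  [[0,10,-20],[0,0,2],-1],
  [[1,31,-2],[0,0,2],-1],
  [[1,31,0],[0,0,2],-1],
  [[2,31,0],[0,0,1.7],-1],
  [[3,31,0],[0,0,0],-1],
  [[0,0,0],[0,0,0],-1],
])

```text
clock: 10.15
position: [0.5998, -0.0336, 0.0602]
eef_rot: [2.341, 2.091, 0.003]
force: [-0.4, 0.1, -0.7]
width: 0.163
grasp_force: 20.0
```

```bash
python3 - <<'E'
from h import *
s=manip.state(); print(s["position"],yaw(),s["width"]*88,s["grasp_force"])
p=manip.get_image("wrist"); save(p,"w6"); zc=s["position"][2]+.0294
M=Rm(s["eef_rot"]); mid=s["position"]-M[:,2]*.0294
print("exp mid",mid); a=np.radians(yaw())
e=mid+.025*np.array([np.cos(a),np.sin(a),0]); print(proj(p,mid),proj(p,e),proj(p,e+[0,0,.0075]))
pk=np.array([.5965,-.031,.0345]); y=np.radians(83.4); d=np.array([np.cos(y),np.sin(y),0])
print("pocket ends px",proj(p,np.array([pk+27.5e-3*d,pk-27.5e-3*d])))
goto((.5965,-.031,.05),83.4,1,-1)
cv2.imwrite("pics/w6c.png",cv2.resize(p["color"][60:300,140:400,::-1],None,fx=2.3,fy=2.3,interpolation=cv2.INTER_CUBIC))
E
```

```text
[ 0.59975387 -0.03362365  0.0601716 ] 83.54470682944573 14.35199035387659 19.99301165342331
exp mid [ 0.59965609 -0.03359765  0.08957143]
[[256.94956307 241.96064989]] [[256.9198876 199.5864756]] [[256.88756982 204.07491924]]
pocket ends px [[252.29214447 169.05575379]
 [252.50523393 240.52700463]]
turn/row [0.04 0.04 0.11]
[ 2.9 -1.   9.8]
```

View pics/w6c.png

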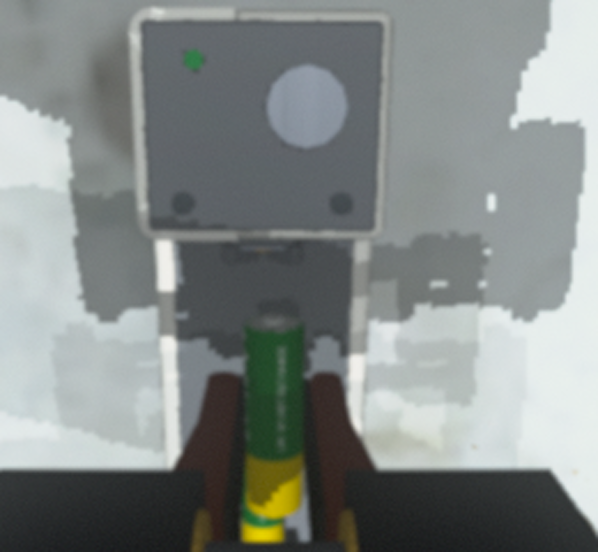

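The cell is held straight with its plus end toward the head: plus end at crop (275,318), pocket end contact at about (265,250), rails centred on column 264. Next I lower it into pocket 3.

step_arm([
  [[2.5,-2,15],[0,0,0.2],-1],
  [[0,0,15],[0,0,0],-1],
  [[0,0,0],[0,0,0],-1],
])

```text
clock: 10.5
position: [0.5909, -0.0307, 0.0272]
eef_rot: [-2.345, -2.085, 0.006]
force: [-0.5, 1.1, -0.7]
width: 0.158
grasp_force: 20.0
```

```bash
python3 - <<'E'
from h import *
s=manip.state(); print(s["position"],yaw(),s["force"],s["clock"])
goto((.597,-.031,.0055),83.4,1,-1)
E
```

```text
[ 0.59085639 -0.03069878  0.02716659] 83.28233503952761 [-0.50156731  1.13543174 -0.68083613] 10.5
turn/row [-0.32  0.03 -0.12]
[ 0.4  6.3 21.6]
```

step_arm([
  [[0,0,0],[0,0,0],-1],
  [[0,0,0],[0,0,0],-1],
])

```text
clock: 10.7
position: [0.5941, -0.0314, 0.0302]
eef_rot: [2.348, 2.087, 0.0]
force: [0.3, 0.1, 0.4]
width: 0.161
grasp_force: 20.0
```

```bash
python3 - <<'E'
from h import *
for _ in range(3):
    s=manip.state(); print(s["position"],yaw(),s["force"],s["clock"]); manip.get_image("side")
goto((.597,-.031,.0055),83.4,1,-1)
E
```

```text
[ 0.59406651 -0.03140186  0.0302147 ] 83.25020837944619 [0.27375634 0.06973899 0.44480307] 10.7
[ 0.59429161 -0.03133999  0.03040955] 83.25531712116403 [ 0.12952137 -0.50060026 -0.15884199] 10.75
[ 0.59446712 -0.03136302  0.03051685] 83.25496259969523 [-0.08113402  0.27742197 -0.23011013] 10.8
turn/row [ 0.05 -0.02 -0.14]
[ 0.5  2.4 25. ]
```

step_arm([
  [[0.5,2.4,8],[0,0,0],-1],
  [[0,0,7],[0,0,0],-1],
  [[0,0,5],[0,0,0],-1],
  [[0,0,3],[0,0,0],-1],
  [[0,0,0],[0,0,0],-1],
  [[0,0,0],[0,0,0],-1],
])

```text
clock: 11.45
position: [0.5966, -0.0311, 0.007]
eef_rot: [-2.348, -2.087, 0.0]
force: [0.5, -0.8, 0.1]
width: 0.16
grasp_force: 20.0
```

```bash
python3 - <<'E'
from h import *
s=manip.state(); print(s["position"],yaw(),s["force"],s["wrist_torque"],s["clock"])
goto((.597,-.031,.0055),83.4,1,-1)
p=manip.get_image("wrist"); save(p,"w7")
cv2.imwrite("pics/w7c.png",cv2.resize(p["color"][60:300,140:400,::-1],None,fx=2.3,fy=2.3,interpolation=cv2.INTER_CUBIC))
E
```

```text
[ 0.59658618 -0.03114945  0.00698671] 83.25769997819036 [ 0.50365353 -0.81884651  0.06264864] [-0.09488468  0.06918064 -0.00652757] 11.45
turn/row [-0.01  0.01 -0.14]
[0.2 0.4 1.5]
```

View pics/w7c.png

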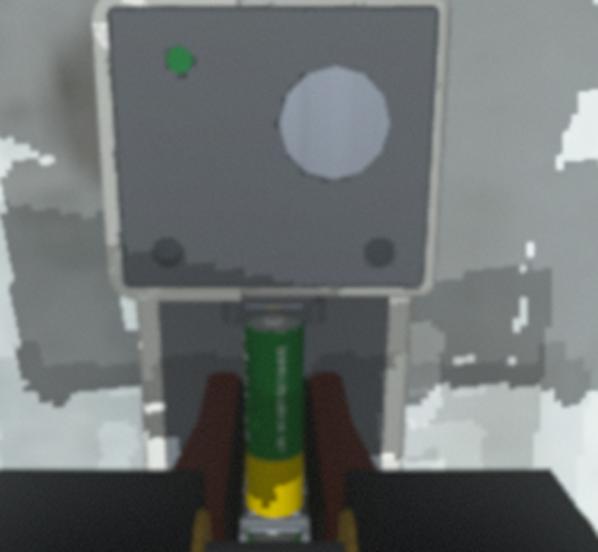

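The cell lies between the partition at the head (275,312) and the one at its minus end (275,525), centred. I'll lower the last 1.5 mm and release.

step_arm([
  [[0,0,1.5],[0,0,0],-1],
  [[0,0,0],[0,0,0],-1],
  [[0,0,0],[0,0,0],-0.3],
  [[0,0,0],[0,0,0],-0.3],
  [[0,0,0],[0,0,0],-0.3],
  [[0,0,-15],[0,0,0],-0.3],
  [[0,0,-30],[0,0,0],-0.1],
  [[0,0,-20],[0,0,0],0.2],
])

```text
clock: 12.3
position: [0.5972, -0.0314, 0.0729]
eef_rot: [2.348, 2.086, 0.002]
force: [0.4, 0.1, 1.2]
width: 0.489
grasp_force: 0.0
```

```bash
python3 - <<'E'
from h import *
s=manip.state(); print(s["position"],yaw(),s["width"],s["clock"])
p=manip.get_image("wrist"); netrect(p,"spare_b",.0345)
for c in cells(p): print(np.round(c,4))
t=manip.get_image("top"); netrect(t,"spare_b",.0345)
for c in cells(t): print(np.round(c,4))
goto((.43,-.10,.08),90,6,0)
E
```

```text
[ 0.59724472 -0.03140974  0.07294041] 83.23773631998696 0.48927403089613847 12.3
spare_b 0.82 [597.1 -30.3] len [13.9 51.8] yaw 83.6 ymed [ 0.5973 -0.0291  0.0345]
[ 5.97200e-01 -3.23000e-02  8.32386e+01  4.95827e+01  1.34482e+01
  4.01000e-02]
[ 5.90300e-01 -8.95000e-02  8.36434e+01  4.65540e+01  1.42404e+01
  4.01000e-02]
[ 5.82400e-01 -1.60100e-01  8.36556e+01  3.05838e+01  1.42919e+01
  4.00000e-02]
spare_b 0.53 [ 438.2 -168. ] len [17.4 48. ] yaw 101.1 ymed [ 0.4389 -0.1681  0.0345]
[  0.5929   0.3868 -88.569   40.1456  34.6476   0.0963]
turn/row [ 0.01 -0.01 -1.12]
[-14.7 -26.3  -1.5]
[-14.2 -26.6  -1.5]
[-13.7 -26.8  -1.5]
[-13.1 -27.1  -1.5]
[-12.6 -27.4  -1.4]
[-12.1 -27.6  -1.4]
```

Spare_b is seated: its top is at z = 40.1 mm, like the fitted cells. Next is spare_a.

```bash
python3 - <<'E'
from h import *
goto((.4356,-.172,.06),101.5,6,0)
E
```

```text
turn/row [ 0.01 -0.   -3.04]
[-26.5 -24.    1.9]
[-25.2 -25.3   1.9]
[-23.8 -26.6   1.9]
[-22.4 -27.8   1.9]
[-20.9 -29.    1.9]
[-19.3 -30.1   1.9]
```

step_arm([
  [[-26,-24,0],[0,0,-3],0.2],
  [[-25,-25,0],[0,0,-3],0.2],
  [[-24,-26.5,2],[0,0,-3],0.2],
  [[-22.5,-28,2],[0,0,-3],0.2],
  [[-21,-29,3],[0,0,-3],0.2],
  [[-19.5,-30,5],[0,0,-3],0.2],
  [[0,0,0],[0,0,0],0.2],
  [[0,0,0],[0,0,0],0.2],
])

```text
clock: 13.3
position: [0.4345, -0.172, 0.0581]
eef_rot: [-1.995, -2.426, 0.001]
force: [1.3, 0.7, -0.4]
width: 0.601
grasp_force: 0.0
```

```bash
python3 - <<'E'
from h import *
p=manip.get_image("wrist"); s=manip.state(); print(s["position"],yaw(),s["width"],s["clock"])
netrect(p,"spare_a",.0075)
for c in cells(p): print(np.round(c,4), ends(p,c[:2],.0075,c[2]))
goto((.4356,-.172,-.0219),101.5,4,0)
E
```

```text
[ 0.43563841 -0.17135434  0.05827132] 101.2438792189285 0.6004789805171916 13.35
spare_a 0.96 [ 434.3 -171. ] len [13.7 52.3] yaw 101.5 ymed [ 0.4344 -0.1693  0.0075]
spare_a 0.48 [ 604.6 -152.6] len [22.1 58. ] yaw 83.0 ymed [ 0.6048 -0.1511  0.0075]
spare_a 0.24 [611.2 -87. ] len [21.6 55.1] yaw 87.7 ymed [ 0.6094 -0.0932  0.0075]
[ 5.90800e-01 -8.94000e-02  8.40185e+01  4.48429e+01  1.77886e+01
  3.94000e-02] ((np.float64(-0.036), np.float64(0.035750000000000066)), (np.float64(-0.012), np.float64(-0.01075)))
[ 4.355000e-01 -1.728000e-01  1.011659e+02  4.832830e+01  1.240160e+01
  1.320000e-02] ((np.float64(-0.024249999999999987), np.float64(0.024000000000000056)), (np.float64(-0.006249999999999995), np.float64(0.006250000000000016)))
[ 5.84200e-01 -1.47200e-01  8.37854e+01  5.00602e+01  1.76823e+01
  4.00000e-02] ((np.float64(-0.036), np.float64(0.035750000000000066)), (np.float64(-0.012), np.float64(-0.010499999999999999)))
turn/row [ 0.   -0.   -0.05]
[-0.2 -0.2 20.1]
[-0.2 -0.2 20.1]
[-0.2 -0.2 20.1]
[-0.2 -0.2 20.1]
```

step_arm([
  [[-0.7,-0.5,30],[0,0,0],0.2],
  [[0,0,30],[0,0,0],0.2],
  [[0,0,15],[0,0,0],0.2],
  [[0,0,5],[0,0,0],0.2],
  [[0,0,0],[0,0,0],0.2],
  [[0,0,0],[0,0,0],-1],
  [[0,0,0],[0,0,0],-1],
  [[0,0,0],[0,0,0],-1],
])

```text
clock: 14.2
position: [0.4357, -0.1725, -0.0208]
eef_rot: [1.992, 2.428, 0.001]
force: [-0.8, -0.2, -0.4]
width: 0.366
grasp_force: 0.0
```

step_arm([
  [[0,0,0],[0,0,0],-1],
  [[0,0,0],[0,0,0],-1],
  [[0,0,0],[0,0,0],-1],
  [[0,0,0],[0,0,0],-1],
])

```text
clock: 14.6
position: [0.4352, -0.1726, -0.0213]
eef_rot: [1.993, 2.429, 0.0]
force: [-0.2, 1.4, 3.4]
width: 0.166
grasp_force: 20.0
```

```bash
python3 - <<'E'
from h import *
s=manip.state(); print(s["position"],yaw(),s["width"],s["clock"])
goto((.577,-.206,.06),83.4,6,0)
E
```

```text
[ 0.4352281  -0.1725915  -0.02125916] 101.261706414227 0.16598525828593033 14.6
turn/row [ 0.   -0.    2.98]
[-10.1  22.1 -13.5]
[ -8.9  22.6 -13.5]
[ -7.7  23.  -13.5]
[ -6.5  23.4 -13.5]
[ -5.3  23.7 -13.5]
[ -4.1  23.9 -13.5]
```

step_arm([
  [[0,0,-30],[0,0,0],-1],
  [[0,0,-40],[0,0,0],-1],
  [[-9,22,-10],[0,0,3.6],-1],
  [[-9,28,-1],[0,0,3.6],-1],
  [[-8,28,0],[0,0,3.6],-1],
  [[-7,29,0],[0,0,3.6],-1],
  [[-6,29,0],[0,0,3.5],-1],
  [[0,0,0],[0,0,0],-1],
])

```text
clock: 15.4
position: [0.5771, -0.203, 0.0594]
eef_rot: [2.344, 2.088, 0.001]
force: [-0.9, -0.1, -0.9]
width: 0.162
grasp_force: 20.0
```

step_arm([
  [[0,0,0],[0,0,0],-1],
  [[0,0,0],[0,0,0],-1],
  [[0,0,0],[0,0,0],-1],
])

```text
clock: 15.7
position: [0.5723, -0.2024, 0.0595]
eef_rot: [-2.346, -2.088, 0.0]
force: [-0.1, -0.2, 0.6]
width: 0.16
grasp_force: 20.0
```

```bash
python3 - <<'E'
from h import *
s=manip.state(); print(s["position"],yaw(),s["width"],s["clock"])
p=manip.get_image("wrist")
for c in cells(p): print(np.round(c,4))
print(at_z(p,[(256,241)],.09))
goto((.577,-.2072,.0057),83.4,1,0)
E
```

```text
[ 0.57225775 -0.20242334  0.05946524] 83.34790476328236 0.16035762696309994 15.7
[ 5.90500e-01 -8.97000e-02  8.34110e+01  4.36147e+01  1.41218e+01
  4.03000e-02]
[ 5.84100e-01 -1.46900e-01  8.33950e+01  4.89303e+01  1.39246e+01
  4.03000e-02]
[[ 0.57188503 -0.20126299  0.09      ]]
turn/row [-0.03 -0.03 -0.05]
[-4.3  5.  53.9]
```

step_arm([
  [[-4.3,5,15],[0,0,0],-1],
  [[0,0,15],[0,0,0],-1],
  [[0,0,8],[0,0,0],-1],
  [[0,0,4],[0,0,0],-1],
  [[0,0,4],[0,0,0],-1],
  [[0,0,0],[0,0,0],-1],
  [[0,0,0],[0,0,0],-1],
])

```text
clock: 16.45
position: [0.5782, -0.2075, 0.0137]
eef_rot: [2.346, 2.089, 0.0]
force: [-0.2, 0.6, 0.2]
width: 0.159
grasp_force: 20.0
```

```bash
python3 - <<'E'
from h import *
s=manip.state(); print(s["position"],yaw(),s["force"],s["wrist_torque"],s["clock"])
goto((.577,-.2072,.0057),83.4,1,-1)
p=manip.get_image("wrist"); save(p,"w8")
cv2.imwrite("pics/w8c.png",cv2.resize(p["color"][60:300,140:400,::-1],None,fx=2.3,fy=2.3,interpolation=cv2.INTER_CUBIC))
E
```

```text
[ 0.57815879 -0.20752429  0.01373808] 83.36420580607282 [-0.2323914   0.56341383  0.1769458 ] [-0.0932932   0.12567605  0.02715399] 16.45
turn/row [ 0.02  0.   -0.04]
[ 0.2 -1.2  8. ]
```

View pics/w8c.png

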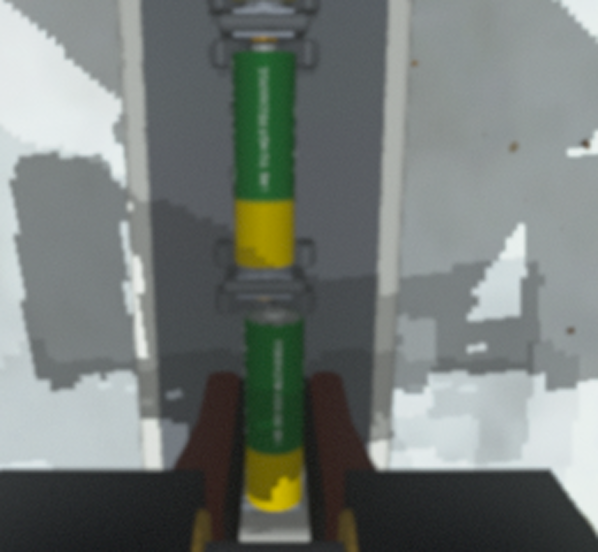

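The held cell's axis is at column 275, while the fitted cell and rails centre on about 266, so I'll shift 2 mm toward -x while lowering.

step_arm([
  [[0,-2.2,3.5],[0,0,0],-1],
  [[0,0,3],[0,0,0],-1],
  [[0,0,1.5],[0,0,0],-1],
  [[0,0,0],[0,0,0],-1],
  [[0,0,0],[0,0,0],-1],
])

```text
clock: 17.0
position: [0.5759, -0.2071, 0.0057]
eef_rot: [-2.346, -2.089, -0.0]
force: [-0.4, 0.4, 3.5]
width: 0.16
grasp_force: 20.0
```

```bash
python3 - <<'E'
from h import *
s=manip.state(); print(s["position"],yaw(),s["force"],s["wrist_torque"],s["clock"])
E
```

```text
[ 0.57587534 -0.20712097  0.00574632] 83.3650242493749 [-0.37645549  0.35367756  3.50232937] [ 0.07766453  0.35683397 -0.00481329] 17.0
```

Light contact of 3.5 N at the seat height. Release and lift.

step_arm([
  [[0,0,0],[0,0,0],-0.3],
  [[0,0,0],[0,0,0],-0.3],
  [[0,0,0],[0,0,0],-0.3],
  [[0,0,0],[0,0,0],-0.3],
  [[0,0,-15],[0,0,0],-0.3],
  [[0,0,-30],[0,0,0],-0.3],
  [[0,0,-30],[0,0,0],0.2],
  [[0,0,0],[0,0,0],0.2],
])

```text
clock: 17.8
position: [0.5786, -0.2088, 0.0854]
eef_rot: [2.342, 2.084, 0.007]
force: [0.7, -0.5, -0.1]
width: 0.491
grasp_force: 0.0
```

```bash
python3 - <<'E'
from h import *
s=manip.state(); print(s["position"],yaw(),s["width"],s["clock"])
p=manip.get_image("wrist"); netrect(p,"spare_a",.0345,4)
for c in cells(p): print(np.round(c,4),ends(p,c[:2],.0345,c[2]))
E
```

```text
[ 0.57858092 -0.20878007  0.08542808] 83.32768932912754 0.49086146697751515 17.8
spare_a 0.58 [ 576.4 -204.3] len [15. 53.] yaw 83.6 ymed [ 0.5768 -0.2027  0.0345]
spare_a 0.16 [590.4 -89.2] len [13.1 45.4] yaw 83.5 ymed [ 0.5908 -0.0881  0.0345]
[ 5.90800e-01 -8.89000e-02  8.35930e+01  4.47740e+01  1.37775e+01
  4.02000e-02] ((np.float64(-0.036), np.float64(0.022750000000000055)), (np.float64(-0.006499999999999995), np.float64(0.006750000000000016)))
[ 5.83900e-01 -1.46900e-01  8.33661e+01  4.87181e+01  1.31454e+01
  4.02000e-02] ((np.float64(-0.024249999999999987), np.float64(0.024250000000000056)), (np.float64(-0.006749999999999996), np.float64(0.006500000000000016)))
[ 5.76700e-01 -2.06800e-01  8.35676e+01  4.82077e+01  1.39712e+01
  4.01000e-02] ((np.float64(-0.024749999999999987), np.float64(0.023500000000000056)), (np.float64(-0.006999999999999996), np.float64(0.006250000000000016)))
```

Both spares are seated: tops at 40.1 mm and in line with the fitted cells. Now the pencil.

```bash
python3 - <<'E'
from h import *
print(manip.state()["joint_positions"].round(2)); goto((.485,.186,.085),161.3,11,0)
E
```

```text
[-0.19  0.57  0.59  1.84 -0.41  0.86  0.49]
turn/row [ 0.01  0.01 -7.08]
[ 34.6 -12.4  -0.3]
[35.8 -8.  -0.3]
[36.5 -3.5 -0.3]
[36.7  1.  -0.3]
[36.3  5.5 -0.3]
[35.3  9.9 -0.3]
[33.8 14.2 -0.3]
[31.8 18.3 -0.3]
[29.3 22.1 -0.3]
[26.4 25.5 -0.3]
[23.  28.6 -0.3]
```

step_arm([
  [[34,-12,0],[0,0,-7],0],
  [[36,-8,0],[0,0,-7],0],
  [[36,-3.5,0],[0,0,-7],0],
  [[37,1,0],[0,0,-7],0],
  [[36,5.5,0],[0,0,-7],0],
  [[35,10,0],[0,0,-7],0],
  [[34,14,0],[0,0,-7],0],
  [[32,18,0],[0,0,-7],0],
])

```text
clock: 18.7
position: [0.5095, 0.0792, 0.0798]
eef_rot: [-1.083, -2.948, 0.002]
force: [0.3, -0.9, 0.2]
width: 0.504
grasp_force: 0.0
```

step_arm([
  [[29,22,0],[0,0,-7],0],
  [[26,25.5,0],[0,0,-7],0],
  [[23,28.5,5],[0,0,-7],0],
  [[0,0,10],[0,0,0],0],
  [[0,0,0],[0,0,0],0],
  [[0,0,0],[0,0,0],0],
])

```text
clock: 19.3
position: [0.4876, 0.1832, 0.065]
eef_rot: [-0.54, -3.094, 0.003]
force: [0.1, 0.2, 0.5]
width: 0.505
grasp_force: 0.0
```

```bash
cat >> h.py <<'E'
def pencil(p,z=.0035,roi=None):
    H=hsv(p); r=((H[...,0]<8)|(H[...,0]>172))&(H[...,1]>110)&(H[...,2]>70); best=None
    for c in comps(r,25):
        P=at_z(p,np.argwhere(c)[:,::-1],z)[:,:2]
        if np.linalg.norm(P.mean(0)-roi)<.06 and np.ptp(P,0).max()<.16:
            v=cv2.fitLine((P*1000).astype(np.float32),cv2.DIST_L2,0,.01,.01).ravel(); d=v[:2]*np.sign(v[0]); t=(P*1000-v[2:])@d
            print("pencil n",len(P),"yaw",np.degrees(np.arctan2(d[1],d[0])).round(2),"tail",(v[2:]+d*t.min()).round(1),"redend",(v[2:]+d*t.max()).round(1),"w",np.ptp((P*1000-v[2:])@[-d[1],d[0]]).round(1))
E
python3 - <<'E'
from h import *
s=manip.state(); print(s["position"],yaw(),s["width"],s["clock"],s["joint_positions"].round(2))
p=manip.get_image("wrist"); save(p,"w9"); pencil(p,.0035,np.array([.455,.196]))
t=manip.get_image("side"); pencil(t,.0035,np.array([.455,.196]))
netrect(p,"pencil",.0035,2)
cv2.imwrite("pics/w9c.png",p["color"][:,:,::-1])
E
```

```text
[0.4876075  0.18318793 0.06496935] 160.21512595454078 0.5053278381459515 19.3 [-0.66  0.4   0.22  2.05 -0.13  0.71  0.87]
pencil n 973 yaw -18.37 tail [398.2 217.1] redend [513.8 178.7] w 5.5
pencil n 146 yaw -18.28 tail [396.3 216.3] redend [509.9 178.8] w 6.9
pencil 0.7 [461.  195.9] len [  8.7 135.5] yaw 161.4 ymed [0.4529 0.1989 0.0035]
```

View pics/w9c.png

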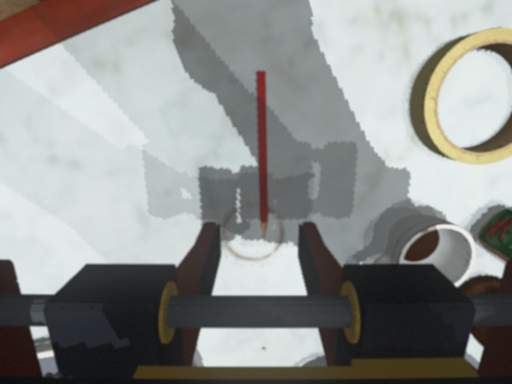

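The wrist view shows the pencil between the open fingers, from its tail (261,72) to its tip (264,238), clear of the cup. I'll go down and grip it about 20 mm ahead of its middle.

```bash
python3 - <<'E'
from h import *
print(manip.state()["position"]);goto((.4845,.187,-.0235),161.5,1,0)
E
```

```text
[0.48839269 0.18350173 0.0657232 ]
turn/row [-0.02  0.02 -1.29]
[ 4.9  2.  89.2]
```

step_arm([
  [[5,2,30],[0,0,-1.3],0],
  [[0,0,30],[0,0,0],0],
  [[0,0,15],[0,0,0],0],
  [[0,0,8],[0,0,0],0],
  [[0,0,3],[0,0,0],0],
  [[0,0,0],[0,0,0],0],
  [[0,0,0],[0,0,0],0],
])

```text
clock: 20.15
position: [0.4846, 0.1886, -0.0196]
eef_rot: [0.501, 3.1, 0.001]
force: [-0.1, -0.4, 0.1]
width: 0.503
grasp_force: 0.0
```

```bash
python3 - <<'E'
from h import *
s=manip.state(); print(s["position"],yaw(),s["force"],s["clock"]);goto((.4845,.187,-.0235),161.5,1,0)
q=manip.get_image("side"); X,uv=cloud(q,np.ones((384,512),bool)); y=X[:,1:2]; d=X[:,:2]-s["position"][:2]
k=(np.hypot(*d.T)<.05)&(np.hypot(*d.T)>.012)
print([(int(z*1000),int((k&(X[:,2]>=z)&(X[:,2]<z+.002)).sum())) for z in np.arange(-.006,.03,.002)])
E
```

```text
[ 0.48463997  0.18860983 -0.01963891] 161.64029895663035 [-0.0777969  -0.40926577  0.12276305] 20.15
turn/row [0.06 0.06 0.14]
[-0.4 -1.6  3.9]
[(-6, 1), (-4, 71), (-2, 417), (0, 275), (2, 19), (4, 27), (6, 28), (8, 6), (10, 8), (12, 8), (14, 11), (16, 7), (18, 8), (20, 6), (22, 9), (24, 10), (26, 9), (28, 6)]
```

step_arm([
  [[0,-1,3],[0,0,0],0],
  [[0,0,1.5],[0,0,0],0],
  [[0,0,0],[0,0,0],0],
], grip_force=30)

```text
clock: 20.5
position: [0.4835, 0.1875, -0.025]
eef_rot: [-0.5, -3.101, 0.0]
force: [-0.2, 0.4, 0.2]
width: 0.498
grasp_force: 0.0
```

step_arm([
  [[0,0,0],[0,0,0],-1],
  [[0,0,0],[0,0,0],-1],
  [[0,0,0],[0,0,0],-1],
  [[0,0,0],[0,0,0],-1],
  [[0,0,0],[0,0,0],-1],
  [[0,0,0],[0,0,0],-1],
  [[0,0,0],[0,0,0],-1],
  [[0,0,0],[0,0,0],-1],
])

```text
clock: 21.3
position: [0.4836, 0.1876, -0.0249]
eef_rot: [0.5, 3.101, 0.0]
force: [-0.7, 0.7, 0.6]
width: 0.062
grasp_force: 29.4
```

step_arm([
  [[0,0,-20],[0,0,0],-1],
  [[0,0,-20],[0,0,0],-1],
  [[0,0,-10],[0,0,0],-1],
  [[0,0,0],[0,0,0],-1],
])

```text
clock: 21.7
position: [0.4845, 0.188, 0.0262]
eef_rot: [0.5, 3.099, 0.003]
force: [-0.1, -0.8, -0.8]
width: 0.059
grasp_force: 30.0
```

```bash
python3 - <<'E'
from h import *
s=manip.state(); print(s["position"],yaw(),s["width"],s["grasp_force"],s["clock"])
goto((.4975,.0447,.03),173.4,6,-1)
E
```

```text
[0.4845402  0.1880015  0.02617795] 161.66490891993226 0.05880451128762217 29.999040439724922 21.7
turn/row [ 0.02  0.02 -1.96]
[ -9.6 -22.   -0.7]
[ -8.8 -22.3  -0.7]
[ -8.  -22.6  -0.7]
[ -7.3 -22.9  -0.7]
[ -6.5 -23.1  -0.6]
[ -5.7 -23.3  -0.6]
```

step_arm([
  [[-9.5,-22,0],[0,0,-2],-1],
  [[-9,-22.5,0],[0,0,-2],-1],
  [[-8,-22.5,0],[0,0,-2],-1],
  [[-7,-23,0],[0,0,-2],-1],
  [[-6.5,-23,0],[0,0,-2],-1],
  [[-5.5,-23,0],[0,0,-1.8],-1],
  [[0,0,0],[0,0,0],-1],
  [[0,0,0],[0,0,0],-1],
])

```text
clock: 22.5
position: [0.496, 0.0443, 0.0244]
eef_rot: [-0.182, -3.135, -0.0]
force: [0.0, -0.4, -0.1]
width: 0.062
grasp_force: 30.0
```

```bash
python3 - <<'E'
from h import *
manip.get_image("top")
s=manip.state(); P0=s["position"]; print(P0,yaw(),s["clock"]); M=Rm(s["eef_rot"]); za=P0[2]+.0284
for n in ("top","wrist","side"):
    p=manip.get_image(n); save(p,n+"10"); print(n,end=" "); pencil(p,za,P0[:2])
    H=hsv(p); r=((H[...,0]<8)|(H[...,0]>172))&(H[...,1]>110)&(H[...,2]>70)
    X,uv=cloud(p,r); k=(np.linalg.norm(X[:,:2]-P0[:2],axis=1)<.11)&(abs(X[:,2]-za)<.02)
    print(k.sum()); Q=X[k]
    if k.sum()>10:
        t=(Q-P0)@-M[:,0]
        for a,b in((-.1,-.06),(-.06,-.02),(-.02,.02),(.02,.06)):
            j=(t>a)&(t<b); 
            if j.sum()>2: print("  t",a,b,j.sum(),np.median(Q[j],0).round(4))
    print(" exp tip px",proj(p,[P0-M[:,0]*.051-M[:,2]*.0284]))
    netrect(p,"pencil",za,2)
p=manip.get_image("wrist"); u,v=proj(p,[[.568,.0365,.03]])[0]; print("hole px",u,v)
c=p["color"]; u,v=int(u),int(v); print(c[max(v-16,0):v+16:2,u].tolist()); print(c[v,u-16:u+16:2].tolist())
E
```

```text
[0.4960644  0.04522232 0.02446722] 173.46540386628274 22.55
top 0
 exp tip px [[248.03886346 220.00285681]]
wrist pencil n 2386 yaw -6.59 tail [405.7  56.5] redend [528.8  42.3] w 6.6
2361
  t -0.1 -0.06 763 [0.4206 0.0548 0.056 ]
  t -0.06 -0.02 843 [0.456  0.0506 0.0559]
  t -0.02 0.02 609 [0.4945 0.0461 0.0561]
  t 0.02 0.06 146 [0.5213 0.0431 0.0559]
 exp tip px [[257.30317192 314.6644407 ]]
pencil 0.93 [468.9  48.9] len [  7.1 127.4] yaw 173.9 ymed [0.4563 0.0501 0.0529]
side pencil n 53 yaw -6.8 tail [407.2  55.3] redend [483.6  46.2] w 6.4
61
  t -0.1 -0.06 19 [0.4212 0.0556 0.054 ]
  t -0.06 -0.02 29 [0.4547 0.0517 0.0549]
  t -0.02 0.02 10 [0.4965 0.0474 0.0544]
  t 0.02 0.06 3 [0.5205 0.0454 0.0554]
 exp tip px [[276.63126302 197.37412452]]
pencil 0.45 [469.6  48.1] len [ 13.3 130.5] yaw 172.8 ymed [0.4601 0.0501 0.0529]
hole px 257.45479822498874 318.3043024504383
[[41, 43, 46], [39, 41, 43], [39, 41, 44], [41, 42, 46], [41, 43, 47], [39, 41, 44], [44, 45, 50], [43, 45, 45], [41, 43, 47], [45, 47, 51], [41, 45, 46], [41, 42, 47], [40, 42, 46], [53, 57, 60], [105, 111, 114], [98, 100, 98]]
[[67, 57, 31], [84, 70, 34], [62, 57, 42], [43, 46, 49], [44, 49, 49], [44, 48, 49], [46, 48, 49], [41, 44, 48], [41, 43, 47], [42, 45, 48], [43, 46, 47], [41, 43, 47], [42, 46, 48], [45, 46, 49], [42, 45, 47], [41, 44, 46]]
```

```bash
python3 - <<'E'
from h import *
p=manip.get_image("wrist"); s=manip.state(); M=Rm(s["eef_rot"]); C=Rm(p["rotation"]); 
rel=M.T@C; off=M.T@(np.array(p["xyz"])-s["position"]); print(s["position"],yaw(),off)
T=R.from_rotvec([-2.212,-2.23,.002]).as_matrix(); q=dict(p); q["xyz"]=np.array([.46084801,-.02898087,.07681176])+T@off; q["rotation"]=T@rel
a=cv2.imread("pics/w2.png"); q["color"]=a[:,:,::-1]
# rectify bar -x face: plane bar x=-36.2 ; bar y 130..180, z 5..51
O=np.array([.5863,-.1189,0]); ex=np.array([.9934,-.115,0]); ey=np.array([.115,.9934,0])
for xb in (-36.2,):
    Y,Z=np.meshgrid(np.arange(115,187,.5),np.arange(55,0,-.5)); P=O+ex*xb/1000+Y.reshape(-1,1)*ey/1000+Z.reshape(-1,1)*np.array([0,0,.001])
    uv=proj(q,P).astype(np.float32); im=cv2.remap(q["color"],uv[:,0].reshape(Y.shape),uv[:,1].reshape(Y.shape),1); g=cv2.cvtColor(im,cv2.COLOR_RGB2GRAY)
cv2.imwrite("pics/face.png",g)
for r in range(10,110,6): print(int(Z[r,0]),g[r,::4].tolist())
print(Y[0,::4].astype(int).tolist())
h=hsv(q)
E
```

```text
[0.49648005 0.04493628 0.02505531] 173.50755459784997 [ 7.58368804e-02  1.64219467e-04 -1.89420636e-01]
50 [142, 141, 138, 132, 129, 84, 87, 87, 90, 90, 86, 89, 89, 89, 88, 95, 98, 92, 90, 91, 93, 98, 96, 97, 97, 94, 86, 89, 91, 95, 97, 97, 90, 118, 165, 227]
47 [141, 140, 134, 138, 150, 83, 83, 83, 83, 85, 85, 84, 83, 82, 80, 85, 91, 87, 85, 84, 84, 91, 91, 91, 91, 93, 90, 85, 82, 84, 91, 91, 89, 118, 154, 225]
44 [117, 116, 115, 147, 144, 82, 82, 83, 84, 83, 84, 84, 83, 83, 82, 82, 94, 105, 105, 104, 91, 92, 92, 90, 93, 92, 93, 91, 89, 83, 91, 91, 88, 121, 144, 223]
41 [112, 110, 110, 135, 112, 82, 82, 83, 84, 84, 84, 84, 84, 82, 82, 70, 87, 97, 95, 99, 89, 88, 89, 90, 92, 91, 92, 92, 91, 90, 92, 91, 90, 118, 141, 217]
38 [157, 154, 145, 134, 94, 83, 83, 84, 85, 84, 84, 83, 84, 83, 68, 54, 72, 92, 96, 94, 87, 67, 70, 81, 93, 92, 93, 92, 93, 91, 91, 92, 89, 118, 140, 207]
35 [167, 164, 150, 139, 94, 82, 84, 84, 85, 83, 83, 84, 84, 81, 55, 67, 98, 109, 112, 110, 103, 92, 76, 62, 90, 93, 93, 91, 91, 90, 91, 93, 90, 120, 140, 162]
32 [153, 153, 149, 133, 91, 83, 83, 85, 84, 83, 83, 83,
[... 1143 characters left out ...]
 80, 82, 97, 125, 157, 216]
8 [87, 88, 94, 92, 89, 91, 90, 90, 89, 85, 80, 74, 71, 70, 71, 71, 70, 72, 71, 73, 79, 82, 78, 113, 103, 105, 102, 88, 90, 83, 77, 80, 109, 149, 161, 213]
5 [88, 93, 104, 102, 97, 100, 98, 94, 90, 91, 89, 81, 79, 74, 74, 75, 74, 71, 73, 77, 105, 121, 104, 135, 137, 136, 142, 127, 130, 123, 109, 117, 135, 186, 190, 212]
2 [97, 108, 121, 115, 107, 106, 106, 103, 100, 98, 92, 86, 81, 80, 80, 81, 79, 78, 80, 81, 131, 148, 142, 146, 148, 147, 150, 148, 147, 147, 146, 152, 174, 203, 207, 214]
[115, 117, 119, 121, 123, 125, 127, 129, 131, 133, 135, 137, 139, 141, 143, 145, 147, 149, 151, 153, 155, 157, 159, 161, 163, 165, 167, 169, 171, 173, 175, 177, 179, 181, 183, 185]
```

step_arm([
  [[0,-1.2,10],[0,0,0],-1],
  [[0,0,9],[0,0,0],-1],
  [[0,0,4],[0,0,0],-1],
  [[-8,0,0],[0,0,0],-1],
  [[-4,0,0],[0,0,0],-1],
  [[0,0,0],[0,0,0],-1],
  [[0,0,0],[0,0,0],-1],
])

```text
clock: 23.65
position: [0.5086, 0.0419, 0.0022]
eef_rot: [0.179, 3.136, 0.0]
force: [-0.2, -0.2, -0.4]
width: 0.066
grasp_force: 30.0
```

```bash
python3 - <<'E'
from h import *
s=manip.state(); P0=s["position"]; print(P0,yaw(),s["force"],s["clock"]); M=Rm(s["eef_rot"])
O=np.array([.5863,-.1189,0]); ex=np.array([.9934,-.115,0]); ey=np.array([.115,.9934,0])
tip=P0-M[:,0]*.051-M[:,2]*.0281; print("tip bar",[(tip-O)@e*1000 for e in(ex,ey)],tip[2])
p=manip.get_image("wrist"); pencil(p,P0[2]+.0281,P0[:2])
for n in("side","top"):
    q=manip.get_image(n); X,uv=cloud(q,np.ones((384,512),bool)); H=hsv(q); r=((H[...,0]<9)|(H[...,0]>170))&(H[...,1]>90)
    B=np.c_[(X-O)@ex,(X-O)@ey,X[:,2]]*1000; k=(abs(B[:,1]-152)<12)&(B[:,0]<-37)&(B[:,0]>-75)&(B[:,2]>15)&(B[:,2]<45); print(n,k.sum(),B[k][:14].round(1).tolist())
E
```

```text
[0.50863881 0.04188687 0.00222382] 173.45350831856666 [-0.18931837 -0.19797475 -0.35030396] 23.65
tip bar [np.float64(-44.64940237902799), np.float64(150.84026576486065)] 0.03034562122114044
pencil n 2430 yaw -6.74 tail [418.1  52.8] redend [540.6  38.4] w 6.5
side 26 [[-37.1, 161.4, 36.2], [-37.0, 149.2, 26.5], [-49.2, 150.4, 29.8], [-51.5, 150.3, 30.2], [-54.1, 151.4, 31.6], [-56.1, 149.6, 30.6], [-58.8, 151.2, 32.3], [-61.0, 150.5, 32.2], [-63.4, 150.7, 32.8], [-65.6, 149.6, 32.4], [-68.0, 150.2, 33.3], [-70.0, 147.8, 31.8], [-72.4, 148.5, 32.9], [-56.8, 152.9, 30.3]]
top 0 []
```

step_arm([
  [[-4,0.7,0],[0,0,0],-1],
  [[-6,0,0],[0,0,0],-1],
  [[-5,0,0],[0,0,0],-1],
  [[0,0,0],[0,0,0],-1],
  [[0,0,0],[0,0,0],-1],
])

```text
clock: 24.3
position: [0.5234, 0.0408, 0.002]
eef_rot: [-0.179, -3.136, 0.0]
force: [-0.6, -0.1, 0.0]
width: 0.064
grasp_force: 30.0
```

```bash
cat > chk.py <<'E'
from h import *
s=manip.state(); P0=s["position"]; M=Rm(s["eef_rot"]); print(P0,yaw(),"force bar x,y,z",s["force"]@M[:,0]*-1,s["force"]@-M[:,1],s["force"][2],s["wrist_torque"].round(3),s["clock"],s["width"],s["grasp_force"])
O=np.array([.5863,-.1189,0]); ex=np.array([.9934,-.115,0]); ey=np.array([.115,.9934,0])
tip=P0-M[:,0]*.051-M[:,2]*.0281; print("tip rel hole",(tip-O)@ex*1000+36.2,(tip-O)@ey*1000,tip[2])
p=manip.get_image("wrist"); pencil(p,P0[2]+.0281,P0[:2])
H=hsv(p); r=((H[...,0]<8)|(H[...,0]>172))&(H[...,1]>110)&(H[...,2]>70); X,_=cloud(p,r); k=(np.linalg.norm(X[:,:2]-P0[:2],axis=1)<.11)&(abs(X[:,2]-.03)<.02); Q=X[k]; t=(Q-P0)@-M[:,0]
print([(int(a*1000),np.median(Q[(t>a)&(t<a+.03),2]).round(4)) for a in(-.09,-.06,-.03)])
E
python3 chk.py
```

```text
[0.52335387 0.04082934 0.00197822] 173.45611547147664 force bar x,y,z -0.624850480472701 0.2089981674438148 0.047051628506522614 [0.04  0.023 0.023] 24.3 0.06430478627768828 29.999025519937277
tip rel hole 6.3051503478364275 151.49040654038865 0.030072792703950798
pencil n 2436 yaw -6.74 tail [432.8  51.8] redend [555.3  37.3] w 6.5
[(-90, np.float64(0.0331)), (-60, np.float64(0.0331)), (-30, np.float64(0.0332))]
```

The tip is in the hole by about 6 mm with no contact or slip. Pushing on.

step_arm([
  [[-3,0,0],[0,0,0],-1],
  [[-3,0,0],[0,0,0],-1],
  [[-2,0,0],[0,0,0],-1],
  [[-1,0,0],[0,0,0],-1],
  [[0,0,0],[0,0,0],-1],
  [[0,0,0],[0,0,0],-1],
])

```text
clock: 24.95
position: [0.5321, 0.0399, 0.002]
eef_rot: [-0.179, -3.136, -0.0]
force: [0.1, -0.2, 0.8]
width: 0.063
grasp_force: 30.0
```

```bash
python3 chk.py
```

```text
[0.53211102 0.03986108 0.0020086 ] 173.4645919206967 force bar x,y,z 0.14345510782436394 0.19259622301974277 0.758607241071501 [-0.014  0.017  0.018] 24.95 0.06253087672367938 29.999127835035324
tip rel hole 15.11718502091977 151.54197720860603 0.03010073024796099
pencil n 2441 yaw -6.73 tail [441.6  50.8] redend [564.   36.4] w 6.5
[(-90, np.float64(0.0332)), (-60, np.float64(0.0331)), (-30, np.float64(0.0333))]
```

step_arm([
  [[-1.5,0,0],[0,0,0],-1],
  [[-1.5,0,0],[0,0,0],-1],
  [[-1,0,0],[0,0,0],-1],
  [[0,0,0],[0,0,0],-1],
  [[0,0,0],[0,0,0],-1],
])

```text
clock: 25.5
position: [0.536, 0.0394, 0.002]
eef_rot: [-0.179, -3.136, 0.0]
force: [-0.6, 0.4, -0.8]
width: 0.059
grasp_force: 30.0
```

```bash
python3 chk.py
```

```text
[0.5359555  0.03942848 0.00195993] 173.46900094995988 force bar x,y,z -0.6853618468135875 -0.33856272919603286 -0.8102832784397644 [ 0.014  0.203 -0.026] 25.5 0.05910503004762301 29.998989924788475
tip rel hole 18.99335082260631 151.55931131688175 0.030038780343640537
pencil n 2441 yaw -6.73 tail [445.5  50.4] redend [567.9  35.9] w 6.5
[(-90, np.float64(0.0331)), (-60, np.float64(0.0331)), (-30, np.float64(0.0332))]
```

step_arm([
  [[-1,0,0],[0,0,0],-1],
  [[-1,0,0],[0,0,0],-1],
  [[0,0,0],[0,0,0],-1],
  [[0,0,0],[0,0,0],-1],
  [[0,0,0],[0,0,0],-1],
])

```text
clock: 26.05
position: [0.538, 0.0392, 0.002]
eef_rot: [-0.179, -3.136, -0.0]
force: [-1.1, 0.4, -0.7]
width: 0.06
grasp_force: 30.0
```

```bash
python3 chk.py
```

```text
[0.53800091 0.03919817 0.00201826] 173.47022320720137 force bar x,y,z -1.175539831715445 -0.3008507434599693 -0.7294425678569753 [0.088 0.248 0.053] 26.05 0.06000525758890799 29.998825415968895
tip rel hole 21.04720424968738 151.56621841634802 0.030105363211917726
pencil n 2446 yaw -6.71 tail [447.5  50.1] redend [570.6  35.7] w 6.5
[(-90, np.float64(0.0332)), (-60, np.float64(0.0331)), (-30, np.float64(0.0333))]
```

step_arm([
  [[-1,0,0],[0,0,0],-1],
  [[-1,0,0],[0,0,0],-1],
  [[0,0,0],[0,0,0],-1],
  [[0,0,0],[0,0,0],-1],
  [[0,0,0],[0,0,0],-1],
])

```text
clock: 26.6
position: [0.54, 0.0389, 0.002]
eef_rot: [-0.179, -3.136, 0.0]
force: [-0.9, 0.4, -1.2]
width: 0.062
grasp_force: 30.0
```

```bash
python3 chk.py
```

```text
[0.54001766 0.03894047 0.00199828] 173.46364482110206 force bar x,y,z -0.9171474248936943 -0.2664489616926681 -1.2152799128271374 [0.083 0.385 0.005] 26.6 0.0616260981969806 29.998527020215988
tip rel hole 23.08035380235556 151.53638780485602 0.030085252228604753
pencil n 2449 yaw -6.72 tail [449.5  49.9] redend [572.6  35.4] w 6.5
[(-90, np.float64(0.0332)), (-60, np.float64(0.0331)), (-30, np.float64(0.0333))]
```

step_arm([
  [[-1,0,0],[0,0,0],-1],
  [[0,0,0],[0,0,0],-1],
  [[0,0,0],[0,0,0],-1],
])

```text
clock: 26.95
position: [0.5411, 0.0389, 0.002]
eef_rot: [-0.179, -3.136, -0.0]
force: [-2.1, 0.0, 0.4]
width: 0.063
grasp_force: 30.0
```

```bash
cat > avg.py <<'E'
from h import *
F=[];T=[]
for _ in range(8): s=manip.state(); M=Rm(s["eef_rot"]); F.append(np.r_[-s["force"]@M[:,0],-s["force"]@M[:,1],s["force"][2]]); T.append(s["wrist_torque"]); p=manip.get_image("side")
print("Fbar",np.mean(F,0).round(2),np.std(F,0).round(2),"T",np.mean(T,0).round(3))
E
python3 chk.py; python3 avg.py
```

```text
[0.54105666 0.03886095 0.00199437] 173.46639440203975 force bar x,y,z -2.107499957210575 0.23307213961588583 0.3915670446344438 [ 0.075  0.486 -0.024] 26.95 0.06267901167219833 29.99856747686863
tip rel hole 24.121166429180445 151.57874364548616 0.03008219562691683
pencil n 2445 yaw -6.7 tail [450.5  49.8] redend [573.   35.4] w 6.5
[(-90, np.float64(0.0332)), (-60, np.float64(0.0332)), (-30, np.float64(0.0332))]
Fbar [-1.83  0.08 -0.23] [0.52 0.38 0.44] T [ 0.072  0.46  -0.003]
```

step_arm([
  [[-1,0,0],[0,0,0],-1],
  [[0,0,0],[0,0,0],-1],
  [[0,0,0],[0,0,0],-1],
])

```text
clock: 27.7
position: [0.5418, 0.0388, 0.0019]
eef_rot: [-0.179, -3.136, 0.0]
force: [-3.4, 0.1, 0.2]
width: 0.058
grasp_force: 30.0
```

```bash
python3 chk.py; python3 avg.py
```

```text
[0.54182203 0.03877086 0.00194388] 173.47189726409266 force bar x,y,z -3.3775413833539676 0.251976305549654 0.21115958260993464 [0.104 0.717 0.04 ] 27.7 0.05793400588560157 29.9981851503253
tip rel hole 24.901820840195583 151.58359193274686 0.03001358669592038
pencil n 2434 yaw -6.7 tail [451.3  49.7] redend [573.   35.4] w 6.4
[(-90, np.float64(0.033)), (-60, np.float64(0.0331)), (-30, np.float64(0.0331))]
Fbar [-3.18 -0.02  0.17] [0.36 0.34 0.51] T [ 0.09   0.753 -0.   ]
```

The push is 3.2 N, above the 2.1 N the spring needs, so the button is on its stop. The pencil hasn't slipped, so I'm handing in.

```bash
python3 -c "
from h import *
print(manip.finish_job())"
```

```text
the job is handed in; nothing more can be done
None
```

The job is handed in: both spare cells are seated plus-end to the head, and the gripped pencil holds the reset button fully in at about 3.2 N; I viewed 11 pictures, one over the limit of 10.

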